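# Pack the sink-trap kit into the fitting caddy

## Task

Pack the drain kit into the caddy, each part in its own bay: the large slip nut over the brass post, the chrome drain with its flange down flat inside the round ring, the pipe tee lying flat in the rectangular well, and the cast bracket standing on its foot, square and centred, on the raised rubber pad. Once you have let go of the bracket, touch it again with the fingers (a light press on its top) to check that it does not rock. Leave the pipe elbow and the small nut, which are not part of this kit, where they lie.

Things in the scene. Friction and masses are not known exactly. Their poses are not given: they have to be found in the camera images.
- slip_nut: Large slip nut: white plastic ring with fine ribs, 54 mm outer and 38 mm inner diameter (wall 8 mm), 20 mm high, lying flat. Origin: centre of its underside, z up; its yaw does not matter.
- drain: Chrome sink drain standing upside down on its flange: flange 60 mm across and 5 mm thick at the bottom, then a short cone to 8 mm height, then a 32 mm diameter threaded tube up to 60 mm height, with a dark bore on top. About 0.2 kg. Origin: centre of its underside, z up.
- tee: White plastic T-shaped pipe fitting lying flat, pipes 26 mm in diameter. Outline 60 mm (its x) by 76 mm (its y). Origin: centre of that outline at the underside. The 76 mm run lies along y at x = -17 mm; the branch runs along x from there to x = +30 mm at y = 0, free to grip from x = +2 to +24 mm. About 80 g.
- bracket: Dark cast angle bracket standing on its foot, 50 mm (x) by 56 mm (y), 7 mm thick. An upright plate 9 mm thick (x) and 50 mm wide (y), centred at x = -10 mm, rises to 59 mm above the underside; two low ribs on its +x side reach 18 mm height, above that the plate is clear on both faces. About 0.25 kg. Origin: centre of the foot's underside, z up.
- bay_post: Fixed bay, 92 mm (x) by 114 mm (y), one of 2 x 2 (96 x 118 mm apart) in the caddy (wall 18 mm above the table); which is where varies. Origin: underside centre; the grey plate's top is 6 mm above it. Has a central upright brass post, 20 mm in diameter, 27 mm high above the plate, top coned to 10 mm. The large slip nut goes over it and rests on the plate.
- bay_ring: Fixed bay, 92 mm (x) by 114 mm (y), one of 2 x 2 (96 x 118 mm apart) in the caddy (wall 18 mm above the table); which is where varies. Origin: underside centre; the grey plate's top is 6 mm above it. Has a round black ring wall, centred, 79 mm inner and 87 mm outer diameter, reaching 7 mm above the plate. The drain's flange goes inside, flat on the plate.
- bay_pad: Fixed bay, 92 mm (x) by 114 mm (y), one of 2 x 2 (96 x 118 mm apart) in the caddy (wall 18 mm above the table); which is where varies. Origin: underside centre; the grey plate's top is 6 mm above it. Has a raised dark rubber pad without rim, centred, 72 mm along x by 78 mm along y, 10 mm above the plate (its top is 16 mm above the origin). The bracket's foot stands wholly on it, its x axis along the pad's x either way round.
- elbow: Look-alike, not in the kit: white plastic L-shaped (90 degree) pipe elbow, 26 mm pipe, lying flat, outline about 59 x 59 mm. Origin: centre of that outline at the underside. Must stay where it is.
- small_nut: Look-alike, not in the kit: white plastic ribbed ring of 36 mm outer and 24 mm inner diameter, 16 mm high, lying flat. Origin: centre of its underside. Must stay where it is.
- bay_well: Fixed bay, 92 mm (x) by 114 mm (y), one of 2 x 2 (96 x 118 mm apart) in the caddy (wall 18 mm above the table); which is where varies. Origin: underside centre; the grey plate's top is 6 mm above it. Has a rectangular black rim, inside 80 mm along x and 96 mm along y, 5 mm thick, 10 mm high above the plate. The tee lies inside, flat on the plate, its run along the well's y, branch to either side.
Not all that is in view belongs to the job. What is shaped like the bracket but orange or red is not meant.

How it is judged:
By the outcome, as a careful person would: the job done as asked, in the order asked, and still so for the second after the job is handed in, with the robot touching nothing.
It also fails if it takes over 112 s, if anything falls off the work surface, if the arm or the gripper's body presses on something with over 40 N, if the wrist force passes 120 N, or if a joint passes its speed limit or range.

## Robot

A 6-joint arm with a two-finger parallel gripper is mounted at the origin on the work surface. World frame = base frame: x ahead of the robot, y to its left, z up, the work surface at z = 0. Lengths are in mm, angles in rad, forces in N, time in s.
With the tool pointing down it reaches from about 300 to 775 mm from the base axis. Payload 14.6 kg.
Tool frame: the origin (TCP) lies midway between the tips of the shut fingers; the grasp point (between the pads) lies 19 mm behind it; z points along the fingers, y is the direction in which the jaws open and shut (so a half turn about z gives the same grasp; the last joint's range is limited). The gripper opens to 94 mm and grips with 3 to 60 N. Pads are 16 mm wide; open, the fingers measure 119 mm over their backs; the gripper's body (75 mm by 177 mm) begins 78 mm behind the grasp point.
Start: joints at [-1.319, 0.3, 1.521, -0, 1.321, -0.067], TCP at [172.378, -522.279, 205.446] pointing down, gripper open.
Joint ranges: [-3.03, 3.03], [-0.79, 2.21], [0.23, 2.52], [-1.04, 4.18], [0, 3.07], [-2.55, 2.55]. Speed limits (rad/s): [2.22, 2.22, 2.57, 3.14, 3.14, 3.14].

## Interface

Orientations are given as [roll, pitch, yaw] about the fixed x, y, z axes, in that order (R = Rz(yaw) Ry(pitch) Rx(roll)).
In Python, from cell import read_state, camera, get_calibration, sign_off gives the robot as it stands.
- The arm moves only by the tool carry_out, never from a script. Its argument "series" is a list of rows, each an object with "delta_pos": the shift along the world's x, y, z in mm, a list of three; "turn": the turn, a rotation vector about the world's x, y, z in rad, a list of three; "hand": the opening, from 0 (shut) to 1 (fully open). A call has 1 to 8 rows; each row is the pose to reach, as a shift and turn from the pose commanded when the call began; what a row does not reach only later rows make up. A row lasts 1/8 s, in which the tool goes at most 62.5 mm and 10.7 degrees, less where a joint would pass 70% of its speed; a pose out of reach is approached as far as the arm can. A call with a gripper value outside its range is refused whole. The fingers move at their own pace and stop on an object; "squeeze" is the grip in N (left out, the last holds). Time passes only in rows, so rows that repeat a pose let the fingers close. It gives the time, the measured TCP pose, the force and the opening at its end, in the units of the state.
- read_state(): the state, without advancing time (a new reading comes with each control period).
- camera(name): name is "scene" or "top" or "wrist"; returns the picture (384x512x3 uint8, red, green, blue); there is no depth.
- get_calibration(name): a dict with "intrinsics" (3x3 intrinsics, pixels), "pose" (4x4, takes a point from camera to world coordinates). Camera axes: x right, y down, z forward; pixel columns grow to the right and rows downward; lengths in mm; the calibration is good to about 2 mm. A picture is of the moment at which its call begins: read the wrist's pose just before it. get_calibration takes no time and is no camera call; for the wrist camera it gives the pose at the moment of the call.
- sign_off(): hands the job in, once; it reports no verdict.
The state is a dict: "clock": time; "joints": joint angles; "qd": joint speeds; "effort": joint torques, N m; "eef_pos": TCP position; "eef_rot": TCP orientation; "wrist_force": force on the tool from outside, world axes, zero at the start; "moment": the same for the moment, N m; "finger_gap": finger opening in mm.
Only numpy, scipy, OpenCV 4.12 (cv2) and the standard library are available. Lean on these libraries where they do the work, as an engineer would, in place of code of your own. Each camera call takes 0.05 s, during which the arm holds its last target.

## Working session

There is one attempt and no reset: what is moved stays moved. The work goes in short steps, Python scripts to look and compute and a tool call to move; the robot and the scene stay as the last step left them, time stands still between calls to the robot, and variables do not carry over. Pictures are saved under pics/ and viewed, and the job is handed in when it is done.

Besides the shell and the picture viewer there is one more tool, called by a JSON object that holds its "method" and its "body", one argument or row to a line. carry_out: Moves the arm, as the interface text tells. Its arguments: {"type":"object","properties":{"series":{"type":"array"},"squeeze":{"type":"number"}},"required":["series"]}

```bash
ls; mkdir -p pics; python3 - <<'E'
from cell import *
import cv2,numpy as np
for n in ["scene","top","wrist"]:
    c=get_calibration(n);print(n,np.round(c["intrinsics"],1).tolist(),np.round(c["pose"],3).tolist())
    im=camera(n);np.save(f"pics/{n}0.npy",im);cv2.imwrite(f"pics/{n}0.png",im[:,:,::-1])
print(read_state())
E
```

```text
pics
scene [[418.7, 0.0, 253.0], [0.0, 418.7, 194.5], [0.0, 0.0, 1.0]] [[-0.391, 0.69, -0.609, 1035.655], [0.92, 0.288, -0.265, 262.386], [-0.007, -0.664, -0.748, 720.815], [0.0, 0.0, 0.0, 1.0]]
top [[396.5, 0.0, 264.2], [0.0, 396.5, 192.9], [0.0, 0.0, 1.0]] [[0.027, -0.994, 0.103, 387.572], [-1.0, -0.027, -0.002, 52.586], [0.005, -0.103, -0.995, 913.079], [0.0, 0.0, 0.0, 1.0]]
wrist [[269.7, 0.0, 255.3], [0.0, 269.7, 185.9], [0.0, 0.0, 1.0]] [[0.314, -0.914, -0.258, 248.529], [-0.949, -0.302, -0.084, -496.991], [-0.001, 0.271, -0.963, 385.064], [0.0, 0.0, 0.0, 1.0]]
{'clock': 0.15, 'joints': array([-1.31861013e+00,  3.00298990e-01,  1.52142852e+00,  1.58396291e-05,
        1.32073163e+00, -6.65945438e-02]), 'qd': array([ 0.00031955, -0.00042253, -0.00047464,  0.00065897,  0.00075445,
        0.00013128]), 'effort': array([-9.06535979e-05, -5.31963372e+01, -3.52821422e+01,  7.08137057e-02,
        2.36214028e-02, -5.88956323e-05]), 'eef_pos': array([ 172.32780908, -522.09024463,  205.04528954]), 'eef_rot': array([-3.14072911e+00, -7.29698637e-05,  3.18776786e-01]), 'wrist_force': array([-0.59936057, -0.81820771,  0.05823301]), 'moment': array([-0.02840035,  0.01995894,  0.01218977]), 'finger_gap': 93.89596087632125}
```

View pics/top0.png

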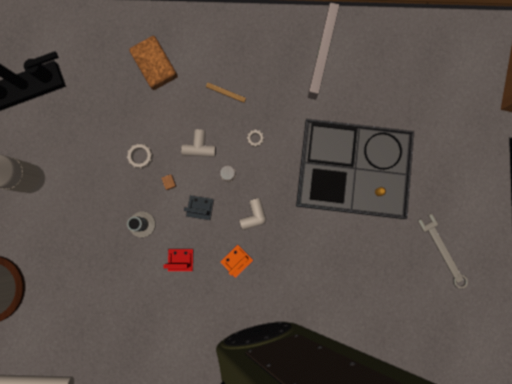

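View pics/scene0.png

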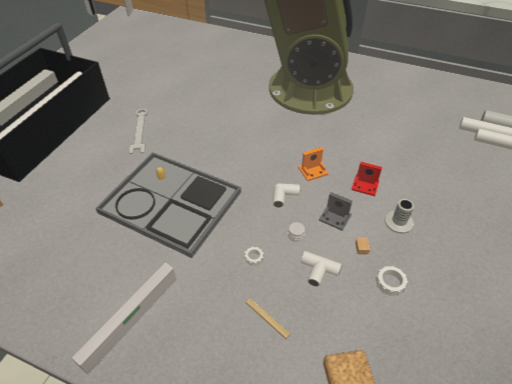

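View pics/wrist0.png

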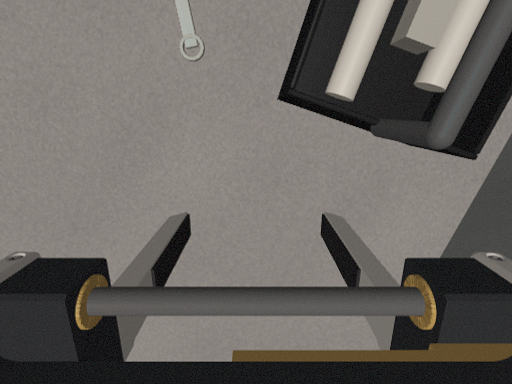

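```bash
cat > h.py <<'E'
import numpy as np,cv2
from cell import *
def ray(cal,uv):
    K=np.array(cal["intrinsics"]);P=np.array(cal["pose"])
    d=np.linalg.inv(K)@np.array([uv[0],uv[1],1.]);return P[:3,3],P[:3,:3]@d
def onz(cal,uv,z):
    o,d=ray(cal,uv);return (o+d*(z-o[2])/d[2])
def proj(cal,p):
    K=np.array(cal["intrinsics"]);P=np.array(cal["pose"])
    q=K@(P[:3,:3].T@(np.array(p,float)-P[:3,3]));return q[:2]/q[2]
def crop(im,x0,y0,x1,y1,s,name):
    cv2.imwrite(name,cv2.resize(im[y0:y1,x0:x1,::-1],None,fx=s,fy=s,interpolation=cv2.INTER_CUBIC))
E
python3 - <<'E'
from h import *
im=np.load("pics/top0.npy");crop(im,115,115,285,285,4.4,"pics/c1.png");crop(im,290,110,420,225,5,"pics/c2.png")
im=np.load("pics/scene0.npy");crop(im,240,130,430,310,4,"pics/c3.png")
E
```

```text
(no output)
```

View pics/c1.png

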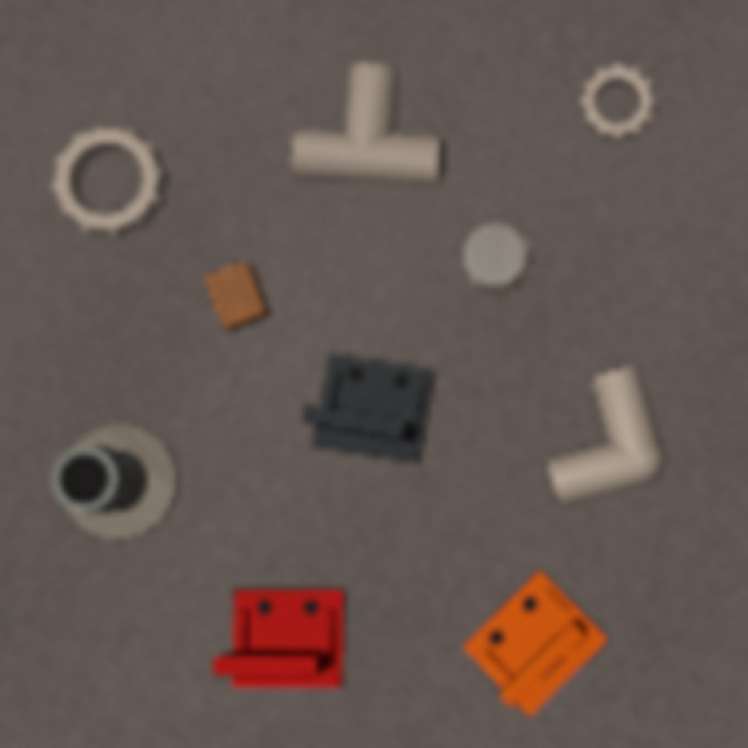

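View pics/c2.png

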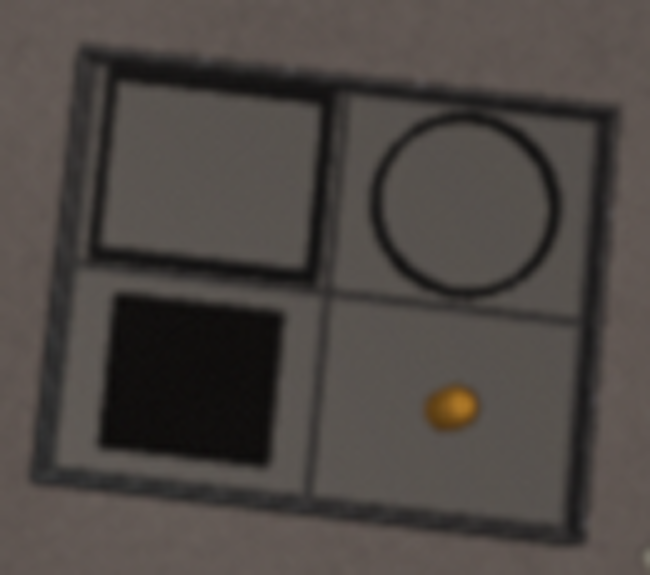

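View pics/c3.png

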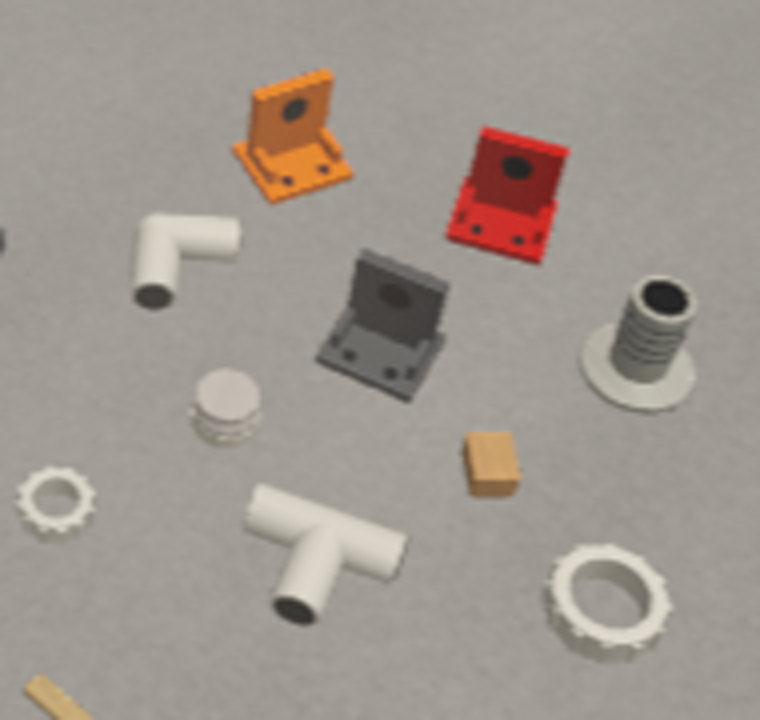

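```bash
cat > m.py <<'E'
from h import *
im=np.load("pics/top0.npy");cal=get_calibration("top")
hsv=cv2.cvtColor(im,cv2.COLOR_RGB2HSV);g=cv2.cvtColor(im,cv2.COLOR_RGB2GRAY)
def comp(mask,uv,ch=False):
    n,l,s,c=cv2.connectedComponentsWithStats(mask.astype(np.uint8))
    k=l[uv[1],uv[0]]
    if k==0:
        ys,xs=np.where(l>0);i=np.argmin((xs-uv[0])**2+(ys-uv[1])**2);k=l[ys[i],xs[i]]
    m=(l==k).astype(np.uint8);cs,_=cv2.findContours(m,cv2.RETR_EXTERNAL,cv2.CHAIN_APPROX_NONE)
    return max(cs,key=len)[:,0,:].astype(float),int(s[k][4])
def world(c,z): return np.array([onz(cal,p,z)[:2] for p in c],np.float32)
def rect(w):
    (c,s,a)=cv2.minAreaRect(w);return np.round(c,1),np.round(s,1),round(a,1)
if __name__=="__main__":
    br=g>125
    for n,uv,z in [("nut",(131,155),10),("small",(248,138),8),("tee",(190,150),13),("elbow",(258,210),13)]:
        c,a=comp(br,uv);w=world(c,z);print(n,a,rect(w),np.round(cv2.minEnclosingCircle(w)[0],1),cv2.minEnclosingCircle(w)[1])
    dark=g<25
    for n,uv,z in [("pad",(328,187),16)]:
        c,a=comp(dark,uv);w=world(c,z);print(n,a,rect(w))
    m=(g>60)&(g<80)
    print("bg",g[250,300],"drainfl",g[236,145],"brkt",g[200,200],"plate",g[145,332],g[151,383],g[195,400])
    print(im[195:215:4,185:215:4].tolist()[2])
    print(im[191,376:388].tolist())
E
python3 m.py
```

```text
nut 189 (array([560.6, 343.3]), array([51.5, 52.3]), 54.8) [560.3 343. ] 27.048458099365234
small 98 (array([610.6,  76.4]), array([33.3, 35. ]), 47.1) [610.3  76.4] 18.095260620117188
tee 332 (array([596.9, 207.9]), array([56.5, 71.7]), 1.6) [586.3 206.5] 38.97116470336914
elbow 308 (array([434.1,  83.6]), array([55.3, 52.2]), 16.5) [433.8  81.8] 35.48116683959961
pad 957 (array([501. , -93.6]), array([74.1, 68. ]), 85.0)
bg 91 drainfl 102 brkt 53 plate 85 82 83
[[101, 92, 87], [54, 56, 57], [50, 53, 55], [51, 54, 55], [50, 53, 54], [44, 46, 47], [51, 54, 55], [67, 62, 59]]
[[96, 65, 23], [104, 71, 24], [118, 81, 28], [132, 90, 30], [150, 103, 35], [166, 116, 40], [169, 117, 40], [163, 113, 38], [136, 93, 33], [95, 71, 43], [83, 75, 67], [86, 82, 78]]
```

Candidates (top image):
- **Slip nut:** large ring (139,155) or small ring (255,138). Also nearby is a white cap (227,173).
- **Tee or elbow:** tee (198,145), elbow (254,214).
- **Bracket:** dark (199,207), red (180,260), orange (237,261).
- **Drain:** (140,224) only.

My choice is the large ring, the drain, the T shape and the dark bracket, and the crop agrees. The bays are well (332,146), ring (383,151), pad (328,187) and post (381,191).

{"method": "carry_out", "body": {
  "series": [
    {"delta_pos": [328, 822, 5], "turn": [0, 0, -0.319], "hand": 1},
    {"delta_pos": [328, 822, 5], "turn": [0, 0, -0.319], "hand": 1},
    {"delta_pos": [328, 822, 5], "turn": [0, 0, -0.319], "hand": 1},
    {"delta_pos": [328, 822, 5], "turn": [0, 0, -0.319], "hand": 1},
    {"delta_pos": [328, 822, 5], "turn": [0, 0, -0.319], "hand": 1},
    {"delta_pos": [328, 822, 5], "turn": [0, 0, -0.319], "hand": 1},
    {"delta_pos": [328, 822, 5], "turn": [0, 0, -0.319], "hand": 1},
    {"delta_pos": [328, 822, 5], "turn": [0, 0, -0.319], "hand": 1}
  ]
}}

```text
clock: 1.15
eef_pos: [358.0, -55.9, 208.5]
eef_rot: [3.141, -0.001, -0.0]
wrist_force: [1.4, -0.4, -0.5]
finger_gap: 94.1
```

{"method": "carry_out", "body": {
  "series": [
    {"delta_pos": [132, -92, 40], "turn": [0, 0, 0], "hand": 1},
    {"delta_pos": [132, -92, 40], "turn": [0, 0, 0], "hand": 1},
    {"delta_pos": [132, -92, 40], "turn": [0, 0, 0], "hand": 1},
    {"delta_pos": [132, -92, 40], "turn": [0, 0, 0], "hand": 1},
    {"delta_pos": [132, -92, 40], "turn": [0, 0, 0], "hand": 1}
  ]
}}

```text
clock: 1.78
eef_pos: [489.1, -149.5, 247.7]
eef_rot: [-3.141, 0.001, -0.0]
wrist_force: [0.7, 0.3, 0.9]
finger_gap: 93.8
```

```bash
cat >> h.py <<'E'
def snap(n,name):
    c=get_calibration(n);im=camera(n);np.savez(f"pics/{name}.npz",im=im,K=c["intrinsics"],P=c["pose"]);cv2.imwrite(f"pics/{name}.png",im[:,:,::-1])
    s=read_state();print(round(s["clock"],2),np.round(s["eef_pos"],1),np.round(s["eef_rot"],3),np.round(s["wrist_force"],1),round(s["finger_gap"],1))
def load(name):
    z=np.load(f"pics/{name}.npz");return z["im"],dict(intrinsics=z["K"],pose=z["P"])
E
python3 -c "
from h import *
snap('wrist','w1')"
```

```text
1.82 [ 489.  -149.4  248. ] [-3.141e+00  1.000e-03  0.000e+00] [0.1 0.3 0.5] 94.0
```

View pics/w1.png

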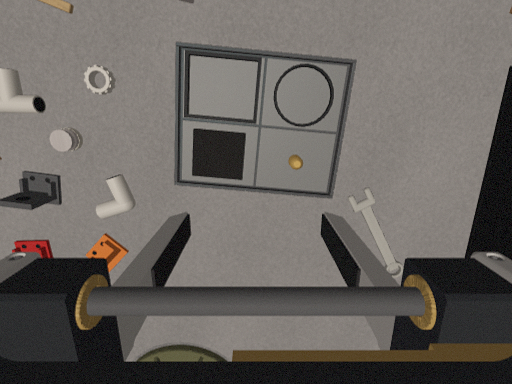

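```bash
cat > bays.py <<'E'
from h import *
import sys
def run(im,cal,seeds,thr):
    g=cv2.cvtColor(im,cv2.COLOR_RGB2GRAY);f=4
    G=cv2.resize(g,None,fx=f,fy=f,interpolation=cv2.INTER_CUBIC)
    def reg(mask,uv):
        n,l=cv2.connectedComponents(mask.astype(np.uint8),connectivity=4)
        m=(l==l[int(uv[1]*f),int(uv[0]*f)]).astype(np.uint8)
        c=max(cv2.findContours(m,cv2.RETR_EXTERNAL,cv2.CHAIN_APPROX_NONE)[0],key=len)[:,0,:]
        return (c+0.5)/f-0.5
    W=lambda c,z:np.array([onz(cal,p,z)[:2] for p in c],np.float32)
    w=W(reg(G<thr[0],seeds["pad"]),16);r=cv2.minAreaRect(w);print("pad",np.round(r[0],1),np.round(r[1],1),round(r[2],2))
    c=reg(G>thr[1],seeds["well"])
    w=W(c,16);r=cv2.minAreaRect(w);print("well@16",np.round(r[0],1),np.round(r[1],1),round(r[2],2))
    w=W(c,6);r=cv2.minAreaRect(w);print("well@6",np.round(r[0],1),np.round(r[1],1),round(r[2],2))
    c=reg(G>thr[1],seeds["ring"])
    for z in(13,6):
        w=W(c,z);r=cv2.fitEllipse(w);print("ring",z,np.round(r[0],1),np.round(r[1],1))
    hsv=cv2.cvtColor(cv2.resize(im,None,fx=f,fy=f,interpolation=cv2.INTER_CUBIC),cv2.COLOR_RGB2HSV)
    c=reg((hsv[:,:,1]>100)&(hsv[:,:,0]<30),seeds["post"])
    M=cv2.moments(c.astype(np.float32));uv=(M["m10"]/M["m00"],M["m01"]/M["m00"])
    print("post@20",np.round(onz(cal,uv,20)[:2],1),"@33",np.round(onz(cal,uv,33)[:2],1))
    w=W(c,20);print("  blob",np.round(w.min(0),1),np.round(w.max(0),1))
im,cal=load("w1");run(im,cal,dict(pad=(218,152),well=(223,88),ring=(303,95),post=(295,161)),(40,60))
im=np.load("pics/top0.npy");cal=get_calibration("top");run(im,cal,dict(pad=(328,187),well=(332,146),ring=(383,151),post=(381,191)),(40,60))
E
python3 bays.py
```

```text
pad [503.3 -91.3] [77.4 71.6] 84.83
well@16 [ 598.6 -101.3] [96.7 81.7] 84.8
well@6 [ 599.3 -100.2] [99.1 83.7] 84.8
ring 13 [ 588.6 -218. ] [78.5 79.4]
ring 6 [ 588.9 -219.1] [79.8 80.7]
post@20 [ 492.5 -209.9] @33 [ 494.9 -208. ]
  blob [ 481.3 -220.7] [ 503.5 -199.4]
pad [501.2 -93.6] [77.1 71.1] 84.84
well@16 [ 596.4 -101.7] [94.5 77.4] 84.87
well@6 [ 598.8 -103.4] [95.5 78.3] 84.87
ring 13 [ 586.2 -219.7] [74.6 76.1]
ring 6 [ 587.7 -221.9] [75.2 76.7]
post@20 [ 490.9 -211.5] @33 [ 489.4 -207.6]
  blob [ 480.6 -223.8] [ 501.3 -199.4]
```

{"method": "carry_out", "body": {
  "series": [
    {"delta_pos": [-10, 450, -30], "turn": [0, 0, 0], "hand": 1},
    {"delta_pos": [-10, 450, -30], "turn": [0, 0, 0], "hand": 1},
    {"delta_pos": [-10, 450, -30], "turn": [0, 0, 0], "hand": 1},
    {"delta_pos": [-10, 450, -30], "turn": [0, 0, 0], "hand": 1},
    {"delta_pos": [-10, 450, -30], "turn": [0, 0, 0], "hand": 1},
    {"delta_pos": [-10, 450, -30], "turn": [0, 0, 0], "hand": 1},
    {"delta_pos": [-10, 450, -30], "turn": [0, 0, 0], "hand": 1},
    {"delta_pos": [-10, 450, -30], "turn": [0, 0, 0], "hand": 1}
  ]
}}

```text
clock: 2.82
eef_pos: [478.0, 302.9, 217.9]
eef_rot: [3.142, 0.001, 0.004]
wrist_force: [-0.0, -0.5, 0.3]
finger_gap: 93.8
```

{"method": "carry_out", "body": {
  "series": [
    {"delta_pos": [0, 0, 0], "turn": [0, 0, 0], "hand": 1},
    {"delta_pos": [0, 0, 0], "turn": [0, 0, 0], "hand": 1}
  ]
}}

```text
clock: 3.08
eef_pos: [479.8, 298.8, 218.7]
eef_rot: [3.142, -0.0, -0.001]
wrist_force: [-0.5, -0.6, 1.1]
finger_gap: 93.9
```

```bash
python3 -c "
from h import *
snap('wrist','w2')"
```

```text
3.12 [479.9 298.7 218.7] [-3.141e+00 -0.000e+00 -2.000e-03] [-0.1 -0.4 -1.4] 94.1
```

View pics/w2.png

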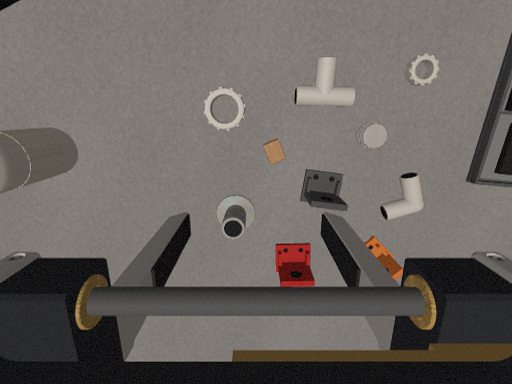

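```bash
python3 - <<'E'
from h import *
im,cal=load("w2");crop(im,190,45,360,245,3.0,"pics/c4.png");crop(im,290,160,360,220,10,"pics/c5.png")
im,_=im,0
t=np.load("pics/top0.npy");crop(t,180,190,220,225,16,"pics/c6.png")
f=4
for name,(im,cal),seeds in [("wrist",load("w2"),dict(nut=(207,108),tee=(325,95))),("top",(t,get_calibration("top")),dict(nut=(130,155),tee=(198,150)))]:
    g=cv2.cvtColor(im,cv2.COLOR_RGB2GRAY);G=cv2.resize(g,None,fx=f,fy=f,interpolation=cv2.INTER_CUBIC)
    for n,uv in seeds.items():
        thr=(float(np.median(g))+float(g[uv[1]-2:uv[1]+3,uv[0]-2:uv[0]+3].max()))/2
        k,l=cv2.connectedComponents((G>thr).astype(np.uint8));
        ys,xs=np.where(l>0);i=np.argmin((xs-uv[0]*f)**2+(ys-uv[1]*f)**2)
        m=(l==l[ys[i],xs[i]]).astype(np.uint8);cs,_=cv2.findContours(m,cv2.RETR_CCOMP,cv2.CHAIN_APPROX_NONE)
        cs=sorted(cs,key=len)[::-1];W=lambda c,z:np.array([onz(cal,(p+.5)/f-.5,z)[:2] for p in c[:,0,:]],np.float32)
        if n=="nut":
            print(name,"nut outer@10",cv2.fitEllipse(W(cs[0],10)),"hole@10",cv2.fitEllipse(W(cs[1],10)))
        else:
            r=cv2.minAreaRect(W(cs[0],13));print(name,"tee",r)
E
```

```text
wrist nut outer@10 ((561.8159790039062, 343.2372741699219), (54.21429443359375, 55.211944580078125), 73.13258361816406) hole@10 ((561.6669311523438, 343.1672668457031), (40.160858154296875, 40.26358413696289), 140.4296875)
wrist tee ((597.89697265625, 203.4845428466797), (78.39740753173828, 57.88899612426758), 88.6512451171875)
top nut outer@10 ((560.6904907226562, 343.5354309082031), (52.873470306396484, 53.19723892211914), 10.373275756835938) hole@10 ((560.68994140625, 343.4272155761719), (39.40891647338867, 39.6506233215332), 39.04829788208008)
top tee ((596.6669311523438, 206.96209716796875), (75.7462158203125, 57.334251403808594), 87.8420639038086)
```

View pics/c4.png

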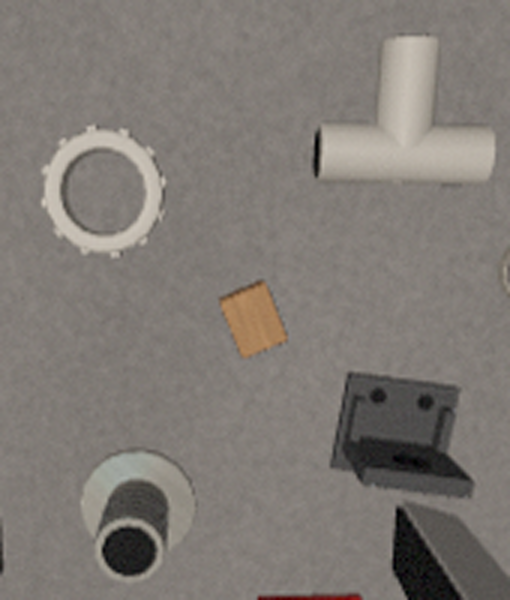

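View pics/c5.png

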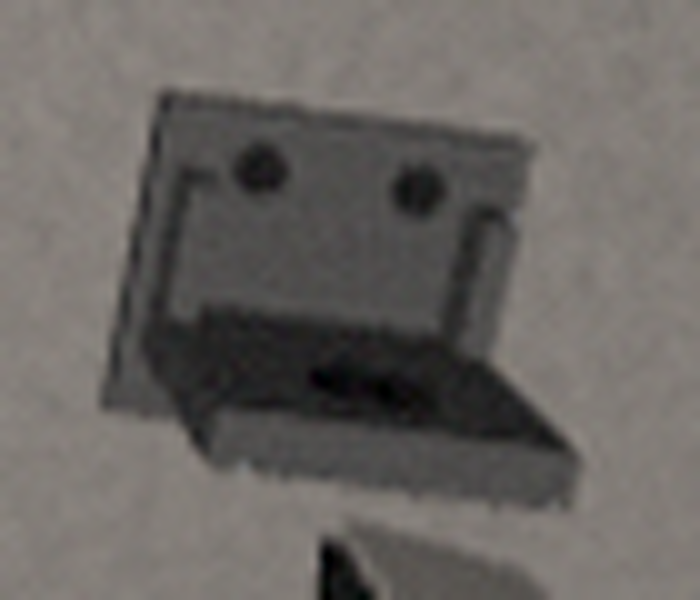

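View pics/c6.png

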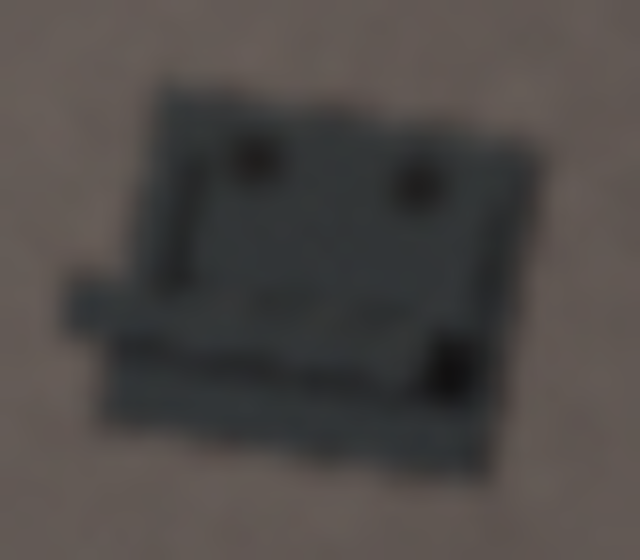

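{"method": "carry_out", "body": {
  "series": [
    {"delta_pos": [81.3, 44.6, -110], "turn": [0, 0, 0], "hand": 1},
    {"delta_pos": [81.3, 44.6, -110], "turn": [0, 0, 0], "hand": 1},
    {"delta_pos": [81.3, 44.6, -150], "turn": [0, 0, 0], "hand": 1},
    {"delta_pos": [81.3, 44.6, -190], "turn": [0, 0, 0], "hand": 1},
    {"delta_pos": [81.3, 44.6, -205], "turn": [0, 0, 0], "hand": 1},
    {"delta_pos": [81.3, 44.6, -214.5], "turn": [0, 0, 0], "hand": 1},
    {"delta_pos": [81.3, 44.6, -214.5], "turn": [0, 0, 0], "hand": 0.8},
    {"delta_pos": [81.3, 44.6, -214.5], "turn": [0, 0, 0], "hand": 0.7}
  ],
  "squeeze": 15
}}

```text
clock: 4.12
eef_pos: [561.7, 345.0, 5.4]
eef_rot: [-3.141, -0.002, -0.0]
wrist_force: [-0.6, 1.5, 1.1]
finger_gap: 77.4
```

{"method": "carry_out", "body": {
  "series": [
    {"delta_pos": [0, 0, 0], "turn": [0, 0, 0], "hand": 0.4},
    {"delta_pos": [0, 0, 0], "turn": [0, 0, 0], "hand": 0.4},
    {"delta_pos": [0, 0, 0], "turn": [0, 0, 0], "hand": 0.4},
    {"delta_pos": [0, 0, 0], "turn": [0, 0, 0], "hand": 0.4}
  ]
}}

```text
clock: 4.62
eef_pos: [561.1, 344.8, 4.1]
eef_rot: [-3.141, -0.0, -0.0]
wrist_force: [-1.2, -0.6, 3.5]
finger_gap: 52.6
```

{"method": "carry_out", "body": {
  "series": [
    {"delta_pos": [0, 0, 0], "turn": [0, 0, 0], "hand": 0.4},
    {"delta_pos": [0, 0, 20], "turn": [0, 0, 0], "hand": 0.4},
    {"delta_pos": [0, 0, 80], "turn": [0, 0, 0], "hand": 0.4},
    {"delta_pos": [0, 0, 120], "turn": [0, 0, 0], "hand": 0.4},
    {"delta_pos": [0, 0, 120], "turn": [0, 0, 0], "hand": 0.4},
    {"delta_pos": [0, 0, 120], "turn": [0, 0, 0], "hand": 0.4}
  ]
}}

```text
clock: 5.38
eef_pos: [560.6, 344.5, 123.4]
eef_rot: [3.141, 0.001, -0.0]
wrist_force: [0.0, -0.1, -0.6]
finger_gap: 52.4
```

```bash
python3 -c "
from h import *
snap('wrist','w3')"
```

```text
5.42 [560.4 344.4 122.7] [ 3.141e+00  2.000e-03 -0.000e+00] [-0.4 -0.2  0.4] 52.9
```

View pics/w3.png

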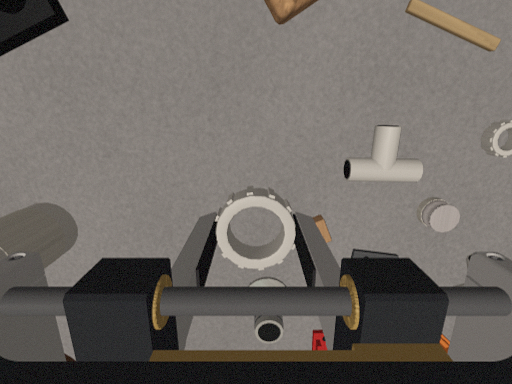

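```bash
python3 - <<'E'
from h import *
im,cal=load("w3")
g=cv2.cvtColor(im,cv2.COLOR_RGB2GRAY)
k,l=cv2.connectedComponents((g>150).astype(np.uint8))
m=(l==l[230,225]).astype(np.uint8);cs,_=cv2.findContours(m,cv2.RETR_CCOMP,cv2.CHAIN_APPROX_NONE)
cs=sorted(cs,key=len)[::-1]
for c in cs[:2]:
    w=np.array([onz(cal,p,122.7-4+20)[:2] for p in c[:,0,:]],np.float32);print(len(c),cv2.fitEllipse(w))
E
```

```text
251 ((561.2686767578125, 345.1258850097656), (53.05975341796875, 53.61363983154297), 117.54104614257812)
159 ((561.3527221679688, 345.20159912109375), (39.00020980834961, 39.28449249267578), 14.591140747070312)
```

{"method": "carry_out", "body": {
  "series": [
    {"delta_pos": [-69.3, -555, 0], "turn": [0, 0, 0], "hand": 0.4},
    {"delta_pos": [-69.3, -555, 0], "turn": [0, 0, 0], "hand": 0.4},
    {"delta_pos": [-69.3, -555, 0], "turn": [0, 0, 0], "hand": 0.4},
    {"delta_pos": [-69.3, -555, 0], "turn": [0, 0, 0], "hand": 0.4},
    {"delta_pos": [-69.3, -555, 0], "turn": [0, 0, 0], "hand": 0.4},
    {"delta_pos": [-69.3, -555, 0], "turn": [0, 0, 0], "hand": 0.4},
    {"delta_pos": [-69.3, -555, 0], "turn": [0, 0, 0], "hand": 0.4},
    {"delta_pos": [-69.3, -555, 0], "turn": [0, 0, 0], "hand": 0.4}
  ]
}}

```text
clock: 6.42
eef_pos: [498.0, -153.2, 122.8]
eef_rot: [-3.141, 0.002, -0.0]
wrist_force: [0.6, -0.6, -0.1]
finger_gap: 52.8
```

{"method": "carry_out", "body": {
  "series": [
    {"delta_pos": [-7.5, -60, -45], "turn": [0, 0, 0], "hand": 0.4},
    {"delta_pos": [-7.5, -60, -45], "turn": [0, 0, 0], "hand": 0.4},
    {"delta_pos": [-7.5, -60, -45], "turn": [0, 0, 0], "hand": 0.4},
    {"delta_pos": [-7.5, -60, -45], "turn": [0, 0, 0], "hand": 0.4}
  ]
}}

```text
clock: 6.92
eef_pos: [492.1, -210.4, 79.4]
eef_rot: [3.141, -0.001, 0.001]
wrist_force: [0.1, 1.0, -0.4]
finger_gap: 52.5
```

```bash
python3 -c "
from h import *
snap('wrist','w4')"
```

```text
6.97 [ 492.2 -210.4   79.5] [ 3.141e+00 -1.000e-03  1.000e-03] [-0.4 -0.6 -0.1] 52.9
```

View pics/w4.png

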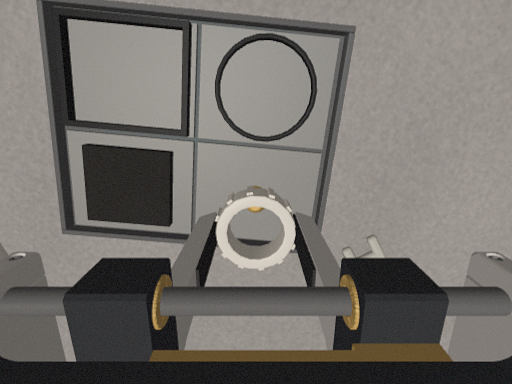

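```bash
sed -i '/^im,cal=load/,$d' bays.py; python3 - <<'E'
from bays import *
im,cal=load("w4")
run(im,cal,dict(pad=(128,185),well=(126,75),ring=(265,85),post=(255,206)),(62,90))
E
```

```text
pad [503.  -90.7] [81.5 74.2] 84.85
well@16 [ 599.1 -101.3] [92.3 79.3] 84.82
well@6 [600.2 -96.8] [96.1 82.5] 84.82
ring 13 [ 588.7 -218.1] [78.2 78.4]
ring 6 [ 589.2 -218.3] [80.4 80.6]
post@20 [ 499.4 -210. ] @33 [ 503.3 -209.9]
  blob [ 265.9 -507.7] [654.6  87. ]
```

{"method": "carry_out", "body": {
  "series": [
    {"delta_pos": [-0.5, 0, -30], "turn": [0, 0, 0], "hand": 0.4},
    {"delta_pos": [-0.5, 0, -45], "turn": [0, 0, 0], "hand": 0.4},
    {"delta_pos": [-0.5, 0, -55], "turn": [0, 0, 0], "hand": 0.4},
    {"delta_pos": [-0.5, 0, -63], "turn": [0, 0, 0], "hand": 0.4},
    {"delta_pos": [-0.5, 0, -67.5], "turn": [0, 0, 0], "hand": 0.4},
    {"delta_pos": [-0.5, 0, -68.5], "turn": [0, 0, 0], "hand": 0.4},
    {"delta_pos": [-0.5, 0, -68.5], "turn": [0, 0, 0], "hand": 0.4}
  ]
}}

```text
clock: 7.85
eef_pos: [492.1, -211.4, 11.9]
eef_rot: [3.141, -0.002, 0.0]
wrist_force: [-2.7, 4.8, 14.0]
finger_gap: 52.7
```

{"method": "carry_out", "body": {
  "series": [
    {"delta_pos": [0, 0, 0.8], "turn": [0, 0, 0], "hand": 0.75},
    {"delta_pos": [0, 0, 0.8], "turn": [0, 0, 0], "hand": 0.75},
    {"delta_pos": [0, 0, 0.8], "turn": [0, 0, 0], "hand": 0.75},
    {"delta_pos": [0, 0, 40], "turn": [0, 0, 0], "hand": 0.75},
    {"delta_pos": [-10, 0, 100], "turn": [0, 0, 0], "hand": 1},
    {"delta_pos": [-30, 40, 140], "turn": [0, 0, 0], "hand": 1},
    {"delta_pos": [-30, 40, 140], "turn": [0, 0, 0], "hand": 1},
    {"delta_pos": [-30, 40, 140], "turn": [0, 0, 0], "hand": 1}
  ]
}}

```text
clock: 8.85
eef_pos: [461.0, -171.5, 149.7]
eef_rot: [-3.141, 0.001, 0.0]
wrist_force: [0.2, 0.7, -0.4]
finger_gap: 93.6
```

```bash
python3 -c "
from h import *
snap('wrist','w5')"
```

```text
8.9 [ 460.8 -171.7  149.1] [-3.141e+00  2.000e-03 -0.000e+00] [-1.1  1.2  0.3] 93.9
```

View pics/w5.png

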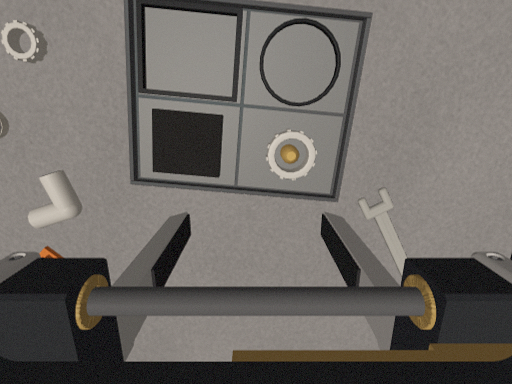

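```bash
python3 - <<'E'
from h import *
f=4
def get(im,cal,uv,lo,hi,z,inv=False,roi=45):
    g=cv2.cvtColor(im,cv2.COLOR_RGB2GRAY);G=cv2.resize(g,None,fx=f,fy=f,interpolation=cv2.INTER_CUBIC)
    M=((G>lo)&(G<hi)).astype(np.uint8);Z=np.zeros_like(M)
    y0,y1,x0,x1=[int(max(0,v)*f) for v in (uv[1]-roi,uv[1]+roi,uv[0]-roi,uv[0]+roi)];Z[y0:y1,x0:x1]=M[y0:y1,x0:x1]
    k,l=cv2.connectedComponents(Z);ys,xs=np.where(l>0);i=np.argmin((xs-uv[0]*f)**2+(ys-uv[1]*f)**2)
    m=(l==l[ys[i],xs[i]]).astype(np.uint8);c=max(cv2.findContours(m,cv2.RETR_EXTERNAL,cv2.CHAIN_APPROX_NONE)[0],key=len)
    w=np.array([onz(cal,(p+.5)/f-.5,z)[:2] for p in c[:,0,:]],np.float32);w2=cv2.convexHull(w)
    r=cv2.fitEllipse(w2);return np.round(r[0],1),np.round(r[1],1)
im,cal=load("w5");print("nut",get(im,cal,(271,154),165,300,26))
w,cw=load("w2");t=np.load("pics/top0.npy");ct=get_calibration("top")
print("bore wrist",get(w,cw,(233,228),-1,60,60)," top",get(t,ct,(134,224),-1,45,60))
g=cv2.cvtColor(w,cv2.COLOR_RGB2GRAY);print(g[205:212,216:256:3].tolist()[0],g[198:215,236].tolist())
g=cv2.cvtColor(t,cv2.COLOR_RGB2GRAY);print(g[224,120:160].tolist())
crop(w,205,185,265,245,10,"pics/c7.png")
print("bracket holes")
for n,im,cal,ps in (("w",w,cw,[(290+260/10,160+168/10),(290+418/10,160+190/10)]),("t",t,ct,[(180+256/16,190+155/16),(180+417/16,190+182/16)])):
    print(n,[np.round(onz(cal,(u-.5,v-.5),7)[:2],1).tolist() for u,v in ps])
# foot corners (front two and back left) z~7 
print([np.round(onz(cw,(290+u/10-.5,160+v/10-.5),7)[:2],1).tolist() for u,v in [(165,98),(533,140),(105,402)]])
print([np.round(onz(ct,(180+u/16-.5,190+v/16-.5),7)[:2],1).tolist() for u,v in [(160,90),(540,148),(103,422),(492,475)]])
E
```

```text
nut (array([ 491.7, -211.1]), array([57. , 57.9]))
bore wrist (array([404.4, 330.6]), array([23.5, 23.6]))  top (array([402.3, 328.9]), array([19.8, 20.1]))
[117, 152, 160, 162, 165, 138, 96, 92, 136, 145, 141, 149, 131, 124] [159, 159, 158, 157, 158, 166, 139, 92, 70, 72, 66, 76, 61, 71, 54, 66, 66]
[89, 89, 88, 88, 88, 91, 101, 109, 88, 45, 27, 27, 28, 28, 29, 29, 28, 27, 37, 71, 100, 88, 51, 36, 36, 35, 36, 47, 82, 117, 121, 118, 116, 113, 100, 82, 88, 92, 91, 89]
bracket holes
w [[464.4, 209.5], [461.0, 185.6]]
t [[462.3, 207.9], [459.0, 184.7]]
[[475.1, 224.2], [468.7, 169.1], [427.6, 231.0]]
[[471.3, 222.0], [464.4, 167.3], [423.5, 228.0], [417.5, 172.2]]
```

View pics/c7.png

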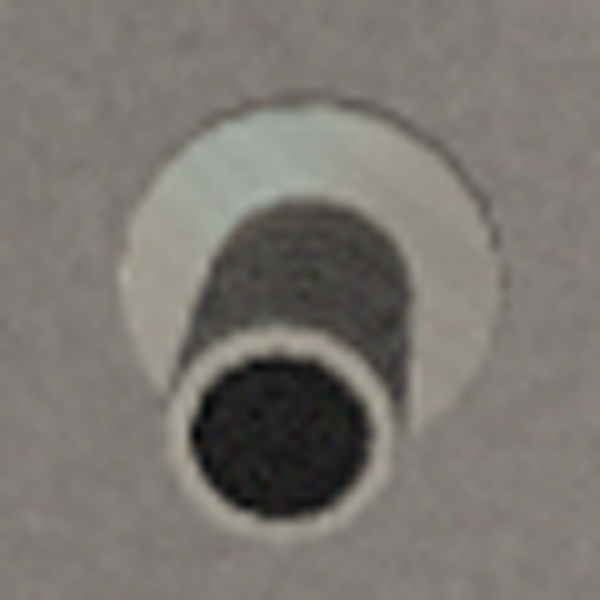

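{"method": "carry_out", "body": {
  "series": [
    {"delta_pos": [-57, 501.7, 0], "turn": [0, 0, 0], "hand": 0.65},
    {"delta_pos": [-57, 501.7, 0], "turn": [0, 0, 0], "hand": 0.65},
    {"delta_pos": [-57, 501.7, 0], "turn": [0, 0, 0], "hand": 0.65},
    {"delta_pos": [-57, 501.7, 0], "turn": [0, 0, 0], "hand": 0.65},
    {"delta_pos": [-57, 501.7, 0], "turn": [0, 0, 0], "hand": 0.65},
    {"delta_pos": [-57, 501.7, 0], "turn": [0, 0, 0], "hand": 0.65},
    {"delta_pos": [-57, 501.7, 0], "turn": [0, 0, 0], "hand": 0.65},
    {"delta_pos": [-57, 501.7, 0], "turn": [0, 0, 0], "hand": 0.65}
  ]
}}

```text
clock: 9.9
eef_pos: [404.3, 327.1, 148.8]
eef_rot: [3.14, 0.002, -0.001]
wrist_force: [0.4, -0.1, 0.2]
finger_gap: 60.8
```

{"method": "carry_out", "body": {
  "series": [
    {"delta_pos": [0, 0, 0], "turn": [0, 0, 0], "hand": 0.65},
    {"delta_pos": [0, 0, 0], "turn": [0, 0, 0], "hand": 0.65}
  ]
}}

```text
clock: 10.15
eef_pos: [404.6, 324.6, 148.9]
eef_rot: [3.14, 0.002, -0.0]
wrist_force: [0.3, 0.3, -0.6]
finger_gap: 60.9
```

```bash
python3 -c "
from h import *
snap('wrist','w6')"
```

```text
10.2 [404.9 324.2 149.3] [ 3.14e+00  1.00e-03 -1.00e-03] [-0.7  0.4 -0. ] 61.2
```

View pics/w6.png

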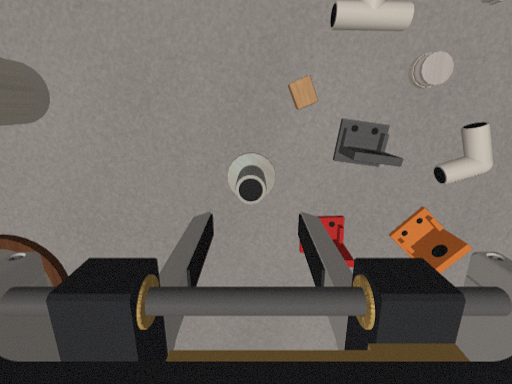

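```bash
cat >> h.py <<'E'
def get(im,cal,uv,lo,hi,z,roi=45,hull=True,f=4):
    g=cv2.cvtColor(im,cv2.COLOR_RGB2GRAY);G=cv2.resize(g,None,fx=f,fy=f,interpolation=cv2.INTER_CUBIC)
    M=((G>lo)&(G<hi)).astype(np.uint8);Z=np.zeros_like(M)
    y0,y1,x0,x1=[int(max(0,v)*f) for v in (uv[1]-roi,uv[1]+roi,uv[0]-roi,uv[0]+roi)];Z[y0:y1,x0:x1]=M[y0:y1,x0:x1]
    k,l=cv2.connectedComponents(Z);ys,xs=np.where(l>0);i=np.argmin((xs-uv[0]*f)**2+(ys-uv[1]*f)**2)
    m=(l==l[ys[i],xs[i]]).astype(np.uint8);c=max(cv2.findContours(m,cv2.RETR_EXTERNAL,cv2.CHAIN_APPROX_NONE)[0],key=len)
    w=np.array([onz(cal,(p+.5)/f-.5,z)[:2] for p in c[:,0,:]],np.float32)
    return cv2.convexHull(w) if hull else w
E
python3 - <<'E'
from h import *
im,cal=load("w6")
print(cv2.fitEllipse(get(im,cal,(250,189),-1,60,60,20)))
crop(im,325,105,415,175,8,"pics/c8.png")
E
```

```text
((404.703125, 330.3741455078125), (23.625324249267578, 23.75810432434082), 8.928409576416016)
```

View pics/c8.png

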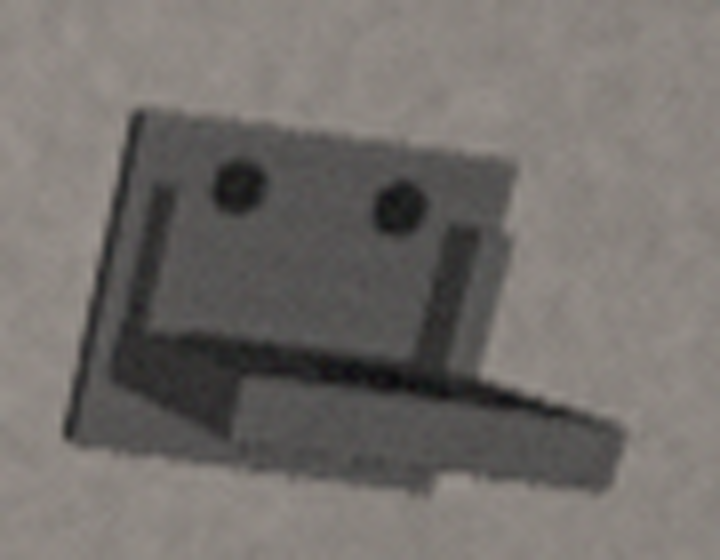

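{"method": "carry_out", "body": {
  "series": [
    {"delta_pos": [-0.2, 5.8, -50], "turn": [0, 0, 0], "hand": 0.65},
    {"delta_pos": [-0.2, 5.8, -90], "turn": [0, 0, 0], "hand": 0.65},
    {"delta_pos": [-0.2, 5.8, -110], "turn": [0, 0, 0], "hand": 0.65},
    {"delta_pos": [-0.2, 5.8, -119], "turn": [0, 0, 0], "hand": 0.65},
    {"delta_pos": [-0.2, 5.8, -119], "turn": [0, 0, 0], "hand": 0.5},
    {"delta_pos": [-0.2, 5.8, -119], "turn": [0, 0, 0], "hand": 0.2},
    {"delta_pos": [-0.2, 5.8, -119], "turn": [0, 0, 0], "hand": 0.2},
    {"delta_pos": [-0.2, 5.8, -119], "turn": [0, 0, 0], "hand": 0.2}
  ],
  "squeeze": 25
}}

```text
clock: 11.2
eef_pos: [404.7, 331.3, 31.9]
eef_rot: [-3.141, -0.001, -0.0]
wrist_force: [-0.0, -3.5, 4.9]
finger_gap: 30.9
```

{"method": "carry_out", "body": {
  "series": [
    {"delta_pos": [0, 0, 0], "turn": [0, 0, 0], "hand": 0.2},
    {"delta_pos": [0, 0, 0], "turn": [0, 0, 0], "hand": 0.2},
    {"delta_pos": [0, 0, 20], "turn": [0, 0, 0], "hand": 0.2},
    {"delta_pos": [0, 0, 70], "turn": [0, 0, 0], "hand": 0.2},
    {"delta_pos": [0, 0, 100], "turn": [0, 0, 0], "hand": 0.2},
    {"delta_pos": [0, 0, 100], "turn": [0, 0, 0], "hand": 0.2}
  ]
}}

```text
clock: 11.95
eef_pos: [405.1, 331.7, 133.0]
eef_rot: [-3.139, -0.003, -0.0]
wrist_force: [-0.9, 0.6, -1.8]
finger_gap: 30.8
```

```bash
python3 -c "
from h import *
snap('wrist','w7')"
```

```text
12.0 [404.3 331.2 131.1] [-3.141e+00 -1.000e-03 -0.000e+00] [ 0.1 -0.1 -1.2] 31.2
```

View pics/w7.png

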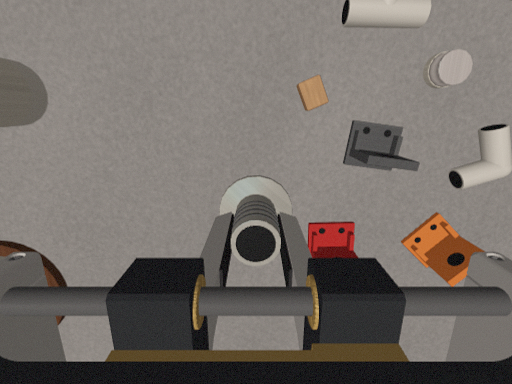

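{"method": "carry_out", "body": {
  "series": [
    {"delta_pos": [183.2, -549.6, 0], "turn": [0, 0, 0], "hand": 0.2},
    {"delta_pos": [183.2, -549.6, 0], "turn": [0, 0, 0], "hand": 0.2},
    {"delta_pos": [183.2, -549.6, 0], "turn": [0, 0, 0], "hand": 0.2},
    {"delta_pos": [183.2, -549.6, 0], "turn": [0, 0, 0], "hand": 0.2},
    {"delta_pos": [183.2, -549.6, 0], "turn": [0, 0, 0], "hand": 0.2},
    {"delta_pos": [183.2, -549.6, 0], "turn": [0, 0, 0], "hand": 0.2},
    {"delta_pos": [183.2, -549.6, 0], "turn": [0, 0, 0], "hand": 0.2},
    {"delta_pos": [183.2, -549.6, 0], "turn": [0, 0, 0], "hand": 0.2}
  ]
}}

```text
clock: 13.0
eef_pos: [562.1, -145.0, 129.0]
eef_rot: [-3.141, 0.003, -0.0]
wrist_force: [0.6, 0.7, -1.3]
finger_gap: 30.7
```

{"method": "carry_out", "body": {
  "series": [
    {"delta_pos": [25, -75, 0], "turn": [0, 0, 0], "hand": 0.2},
    {"delta_pos": [25, -75, 0], "turn": [0, 0, 0], "hand": 0.2},
    {"delta_pos": [25, -75, 0], "turn": [0, 0, 0], "hand": 0.2},
    {"delta_pos": [25, -75, 0], "turn": [0, 0, 0], "hand": 0.2}
  ]
}}

```text
clock: 13.5
eef_pos: [587.2, -216.5, 130.6]
eef_rot: [-3.141, 0.001, 0.001]
wrist_force: [0.2, -0.6, -1.4]
finger_gap: 31.0
```

```bash
python3 -c "
from h import *
snap('wrist','w8')"
```

```text
13.55 [ 587.3 -216.5  131. ] [-3.141e+00  1.000e-03  1.000e-03] [-0.1  0.3 -1.7] 30.7
```

View pics/w8.png

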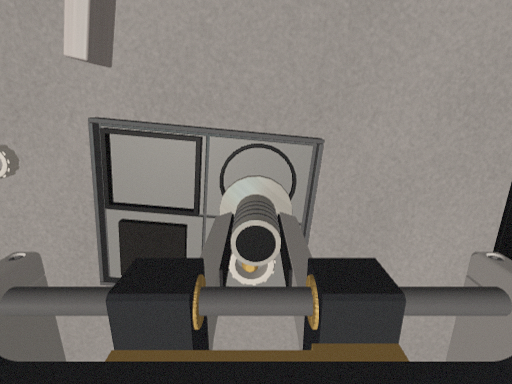

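{"method": "carry_out", "body": {
  "series": [
    {"delta_pos": [0.4, -1.9, -40], "turn": [0, 0, 0], "hand": 0.2},
    {"delta_pos": [0.4, -1.9, -65], "turn": [0, 0, 0], "hand": 0.2},
    {"delta_pos": [0.4, -1.9, -80], "turn": [0, 0, 0], "hand": 0.2},
    {"delta_pos": [0.4, -1.9, -88], "turn": [0, 0, 0], "hand": 0.2},
    {"delta_pos": [0.4, -1.9, -92], "turn": [0, 0, 0], "hand": 0.2},
    {"delta_pos": [0.4, -1.9, -93.5], "turn": [0, 0, 0], "hand": 0.2},
    {"delta_pos": [0.4, -1.9, -93.5], "turn": [0, 0, 0], "hand": 0.2},
    {"delta_pos": [0.4, -1.9, -93.5], "turn": [0, 0, 0], "hand": 0.2}
  ]
}}

```text
clock: 14.55
eef_pos: [589.2, -219.5, 42.0]
eef_rot: [3.141, -0.004, 0.0]
wrist_force: [-11.4, 10.3, 28.9]
finger_gap: 31.2
```

{"method": "carry_out", "body": {
  "series": [
    {"delta_pos": [0, 0, 12], "turn": [0, 0, 0], "hand": 0.2},
    {"delta_pos": [0, 0, 30], "turn": [0, 0, 0], "hand": 0.2},
    {"delta_pos": [0, 0, 30], "turn": [0, 0, 0], "hand": 0.2},
    {"delta_pos": [0, 0, 30], "turn": [0, 0, 0], "hand": 0.2}
  ]
}}

```text
clock: 15.05
eef_pos: [587.8, -220.1, 67.5]
eef_rot: [-3.142, 0.0, -0.0]
wrist_force: [-0.2, 0.1, -1.1]
finger_gap: 31.1
```

```bash
python3 -c "
from h import *
snap('wrist','w9');snap('scene','s9');snap('top','t9')
im,c=load('s9');crop(im,80,120,260,260,4,'pics/s9c.png')
im,c=load('t9');crop(im,290,105,440,225,5,'pics/t9c.png')"
```

```text
15.1 [ 587.6 -220.    67.2] [-3.141e+00  1.000e-03 -0.000e+00] [-0.6 -0.1 -2.2] 30.7
15.15 [ 587.6 -220.    67.1] [-3.141e+00  1.000e-03 -0.000e+00] [-0.   0.2 -2. ] 30.6
15.2 [ 587.6 -220.    67.1] [-3.141e+00  1.000e-03 -0.000e+00] [-0.6  0.1 -1.5] 31.0
```

View pics/w9.png

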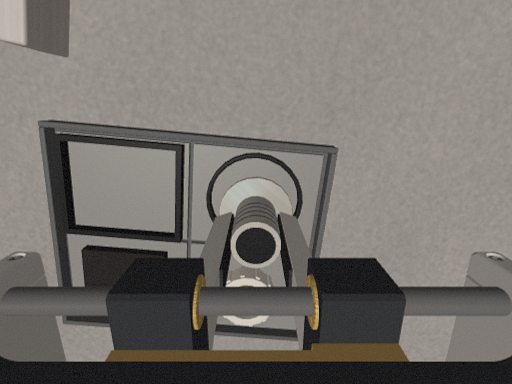

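View pics/s9c.png

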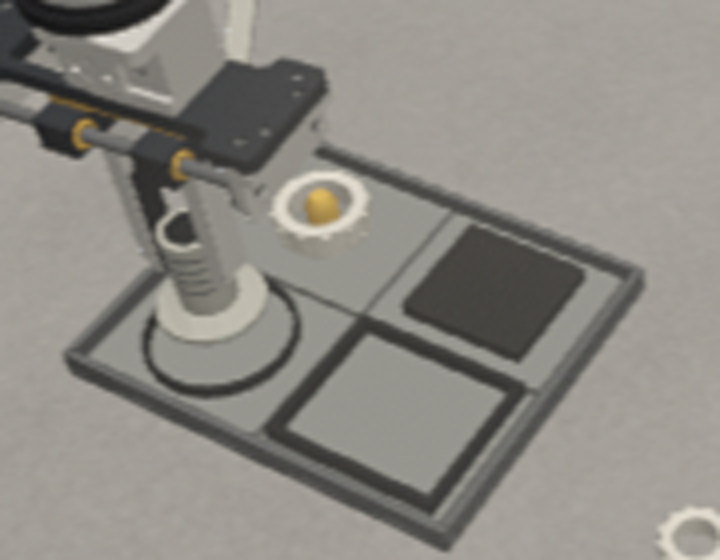

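View pics/t9c.png

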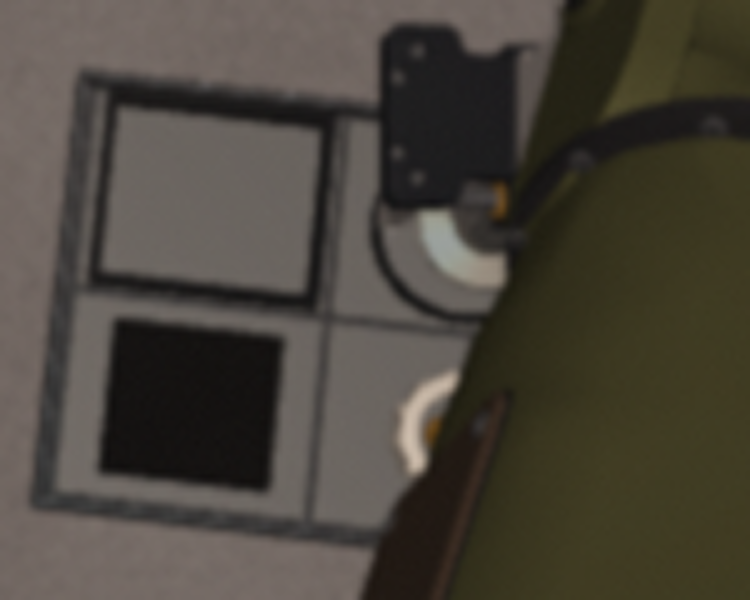

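```bash
python3 - <<'E'
from h import *
im,cal=load("w9");crop(im,195,140,315,290,4,"pics/c9.png")
g=cv2.cvtColor(im,cv2.COLOR_RGB2GRAY);print(g[180:200:3,220:300:4].tolist())
for z in(92,96,100):print("bore",z,cv2.fitEllipse(get(im,cal,(255,244),-1,60,z,25))[:2])
E
```

```text
[[147, 146, 144, 146, 146, 113, 165, 186, 181, 177, 183, 181, 146, 119, 141, 142, 141, 141, 130, 34], [146, 145, 145, 145, 161, 189, 187, 183, 180, 179, 177, 180, 175, 172, 104, 141, 140, 141, 140, 42], [144, 143, 144, 155, 185, 184, 187, 186, 180, 180, 175, 173, 173, 172, 170, 112, 138, 138, 137, 32], [145, 143, 145, 184, 187, 185, 185, 186, 186, 178, 176, 172, 172, 173, 166, 165, 133, 140, 139, 78], [145, 142, 186, 185, 183, 187, 184, 185, 188, 183, 178, 171, 167, 171, 171, 168, 148, 140, 140, 138], [144, 153, 183, 185, 183, 185, 186, 186, 176, 166, 179, 174, 170, 165, 169, 168, 167, 124, 137, 135], [145, 183, 180, 184, 187, 183, 180, 94, 96, 93, 88, 98, 168, 164, 161, 168, 167, 158, 140, 138]]
bore 92 ((584.3267822265625, -219.46395874023438), (25.08285140991211, 25.191442489624023))
bore 96 ((586.477294921875, -219.45974731445312), (24.451753616333008, 24.52881622314453))
bore 100 ((588.6226806640625, -219.4721221923828), (23.79671287536621, 23.907360076904297))
```

View pics/c9.png

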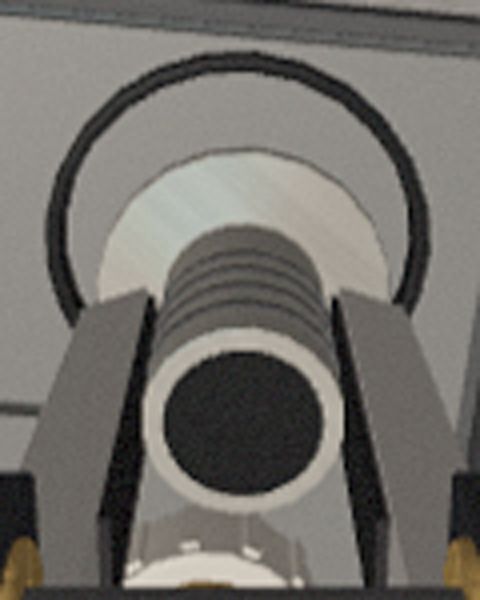

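```bash
python3 - <<'E'
from h import *
for n,t in (("w7",131.1),("w8",131.0),("w9",67.2)):
    im,cal=load(n)
    for z in(t+27,t+30,t+33):
        e=cv2.fitEllipse(get(im,cal,(255,244),-1,60,z,22));print(n,z-t,np.round(e[0],1),np.round(e[1],1))
im,cal=load("w9")
# flange top-face outline: bright pixels
w=get(im,cal,(255,185),158,400,0,45,hull=False)
f=4
g=cv2.resize(cv2.cvtColor(im,cv2.COLOR_RGB2GRAY),None,fx=f,fy=f,interpolation=cv2.INTER_CUBIC)
for z in (36,41,46):
    w=get(im,cal,(255,185),158,400,z,38);w=w[:,0,:]
    top=w[w[:,0]>w[:,0].max()-24]  # far arc
    A=np.c_[2*top,np.ones(len(top))];s=np.linalg.lstsq(A,(top**2).sum(1),rcond=None)[0]
    print("flange z",z,np.round(s[:2],1),"dia",2*np.sqrt(s[2]+s[0]**2+s[1]**2))
for z in (6,13):
    e=cv2.fitEllipse(get(im,cal,(220,160),-1,100,z,0.5)) if 0 else None
E
```

```text
w7 27.0 [403.3 332.3] [24.9 25. ]
w7 30.0 [404.9 332.3] [24.4 24.5]
w7 33.0 [406.5 332.3] [23.9 24. ]
w8 27.0 [ 586.7 -216. ] [24.4 24.6]
w8 30.0 [ 588.3 -215.9] [24.  24.1]
w8 33.0 [ 589.9 -216. ] [23.5 23.6]
w9 27.0 [ 585.5 -219.5] [24.7 24.9]
w9 30.0 [ 587.1 -219.5] [24.2 24.4]
w9 33.0 [ 588.7 -219.5] [23.8 23.9]
flange z 36 [ 584.7 -219.3] dia 60.27225283263759
flange z 41 [ 586.6 -219.3] dia 58.991206137663035
flange z 46 [ 588.6 -219.3] dia 57.530396871537626
```

```bash
python3 - <<'E'
from h import *
for n,x0,y0,x1,y1,s in (("s9",80,120,260,260,4),("w9",150,110,350,300,4),("t9",290,105,440,225,5)):
    im,cal=load(n);I=cv2.resize(im[y0:y1,x0:x1,::-1],None,fx=s,fy=s,interpolation=cv2.INTER_CUBIC)
    a=np.linspace(0,6.283,80)
    for (cx,cy,z,r,col) in ((587.7,-218.4,13,39.5,(0,0,255)),(587.5,-219.7,36+5,30,(0,255,0)),(587.5,-219.7,36+60,16,(255,0,0))):
        p=np.array([(proj(cal,(cx+r*np.cos(t),cy+r*np.sin(t),z))-[x0,y0]+.5)*s for t in a]).astype(int)
        cv2.polylines(I,[p],True,col,1)
    cv2.imwrite(f"pics/{n}o.png",I)
E
```

```text
(no output)
```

View pics/s9o.png

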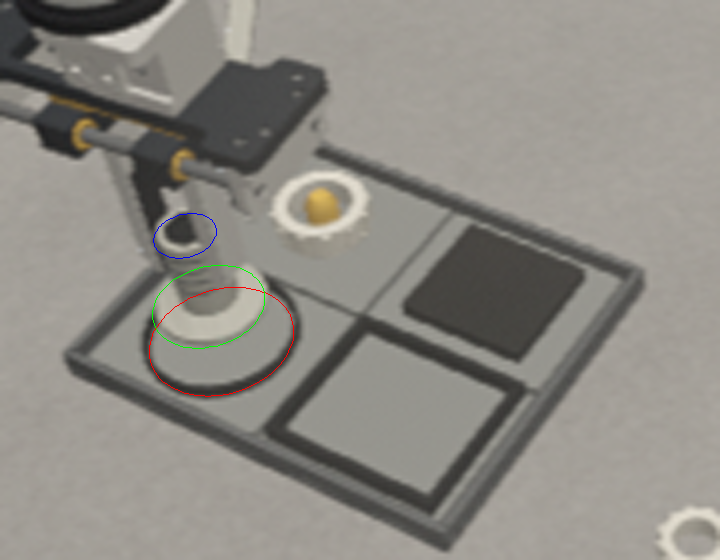

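View pics/w9o.png

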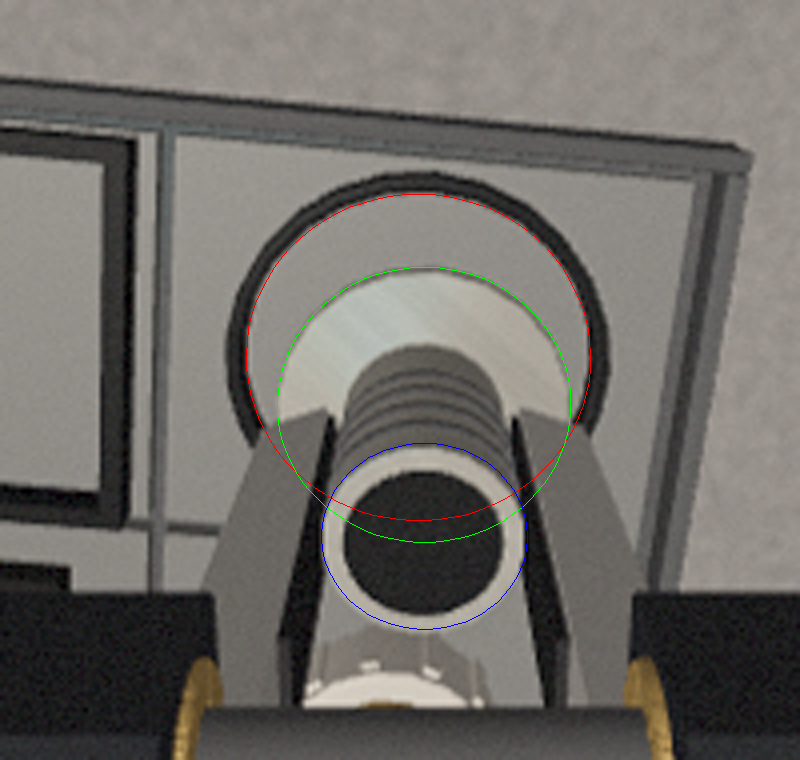

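{"method": "carry_out", "body": {
  "series": [
    {"delta_pos": [0.9, 1.1, -10], "turn": [0, 0, 0], "hand": 0.2},
    {"delta_pos": [0.9, 1.1, -20], "turn": [0, 0, 0], "hand": 0.2},
    {"delta_pos": [0.9, 1.1, -20], "turn": [0, 0, 0], "hand": 0.2}
  ]
}}

```text
clock: 15.58
eef_pos: [588.2, -218.7, 46.3]
eef_rot: [-3.141, 0.002, -0.0]
wrist_force: [1.3, 0.8, -0.9]
finger_gap: 31.1
```

{"method": "carry_out", "body": {
  "series": [
    {"delta_pos": [0, 0, -3], "turn": [0, 0, 0], "hand": 0.2},
    {"delta_pos": [0, 0, -3], "turn": [0, 0, 0], "hand": 0.2}
  ]
}}

```text
clock: 15.82
eef_pos: [588.8, -219.0, 44.7]
eef_rot: [-3.142, 0.0, -0.0]
wrist_force: [0.2, 0.1, -2.4]
finger_gap: 30.7
```

```bash
python3 -c "
from h import *
snap('wrist','w10');snap('scene','s10')
im,c=load('s10');crop(im,80,140,200,240,6,'pics/s10c.png')
im,c=load('w10');crop(im,180,140,330,290,4,'pics/w10c.png')
"
```

```text
15.88 [ 588.8 -219.    44.9] [ 3.142 -0.    -0.   ] [ 1.   0.5 -1.2] 31.1
15.93 [ 588.9 -219.    45. ] [ 3.141 -0.    -0.   ] [ 0.7  0.9 -1.1] 30.7
```

View pics/s10c.png

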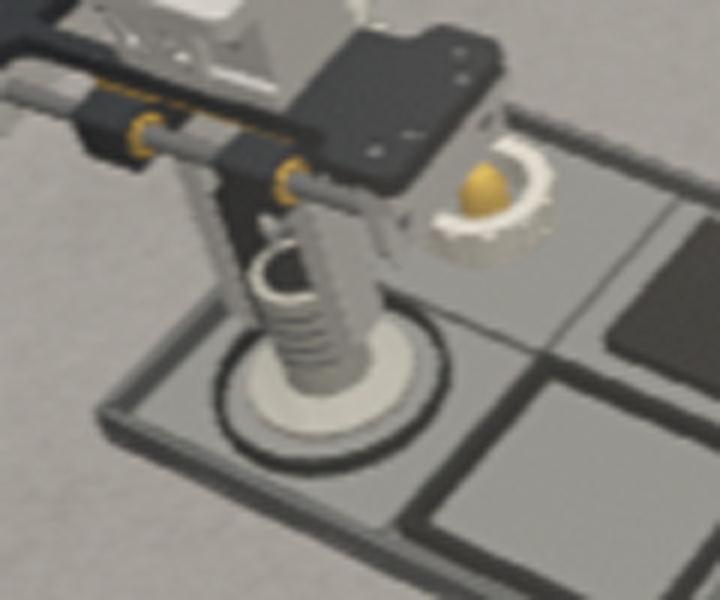

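View pics/w10c.png

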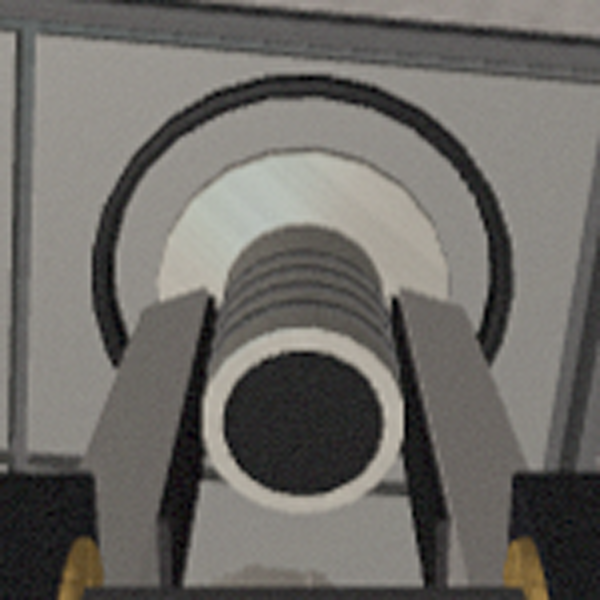

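{"method": "carry_out", "body": {
  "series": [
    {"delta_pos": [0, 0, -2], "turn": [0, 0, 0], "hand": 0.2},
    {"delta_pos": [0, 0, -3.5], "turn": [0, 0, 0], "hand": 0.2},
    {"delta_pos": [0, 0, -3.5], "turn": [0, 0, 0], "hand": 0.2}
  ]
}}

```text
clock: 16.3
eef_pos: [588.9, -219.0, 42.2]
eef_rot: [3.141, -0.0, -0.0]
wrist_force: [-4.9, 0.9, 7.4]
finger_gap: 31.2
```

```bash
python3 -c "
from h import *
snap('wrist','w11')
im,cal=load('w11')
for z in (37,41.5-36+60+6,71):
  e=cv2.fitEllipse(get(im,cal,(255,244),-1,60,z,22));print(z,e)
"
```

```text
16.35 [ 588.9 -219.    42.2] [ 3.141 -0.    -0.   ] [-3.5  1.2  7.6] 31.3
37 ((569.4287719726562, -218.4495849609375), (29.90770721435547, 30.007619857788086), 87.05254364013672)
71.5 ((587.954833984375, -218.44361877441406), (24.373302459716797, 24.399768829345703), 69.93338775634766)
71 ((587.69140625, -218.4373016357422), (24.44718360900879, 24.505659103393555), 75.61216735839844)
```

```bash
python3 - <<'E'
from h import *
snap('scene','s11')
im,cal=load('s11');x0,y0,x1,y1,s=80,140,200,240,6
I=cv2.resize(im[y0:y1,x0:x1,::-1],None,fx=s,fy=s,interpolation=cv2.INTER_CUBIC)
a=np.linspace(0,6.283,80)
for (cx,cy,z,r,col) in ((588,-218.4,13,39.5,(0,0,255)),(588,-218.6,11,30,(0,255,0)),(588,-218.6,66,16,(255,0,0)),(588,-218.6,73,16,(255,0,255))):
    p=np.array([(proj(cal,(cx+r*np.cos(t),cy+r*np.sin(t),z))-[x0,y0]+.5)*s for t in a]).astype(int)
    cv2.polylines(I,[p],True,col,1)
cv2.imwrite("pics/s11o.png",I)
E
```

```text
16.4 [ 588.9 -219.    42.2] [ 3.141 -0.    -0.   ] [-4.2  2.4  6.9] 30.6
```

View pics/s11o.png

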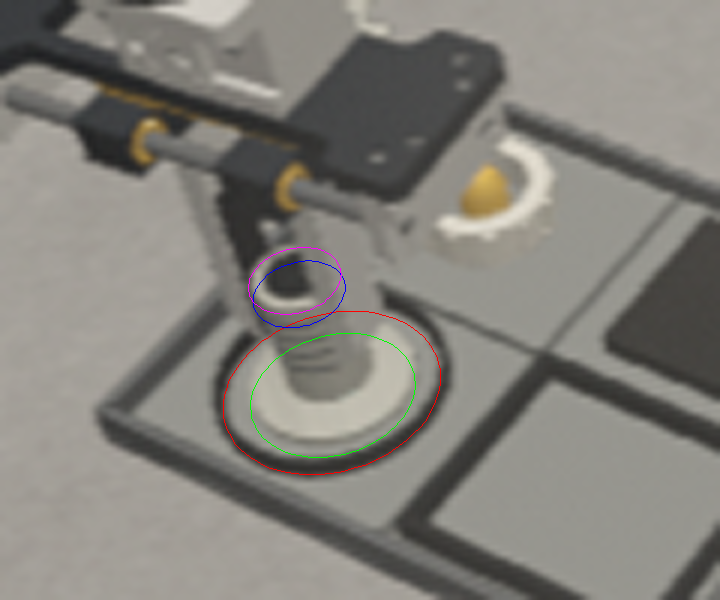

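```bash
python3 - <<'E'
from h import *
from scipy.optimize import least_squares
im,cs=load('s11');iw,cw=load('w11')
crop(im,100,180,165,225,11,"pics/s11d.png");crop(iw,195,150,315,290,4.2,"pics/w11d.png")
g=cv2.cvtColor(im,cv2.COLOR_RGB2GRAY);print(g[205:220,134].tolist())
E
```

```text
[121, 128, 182, 188, 186, 186, 187, 185, 129, 140, 149, 83, 56, 58, 105]
```

View pics/s11d.png

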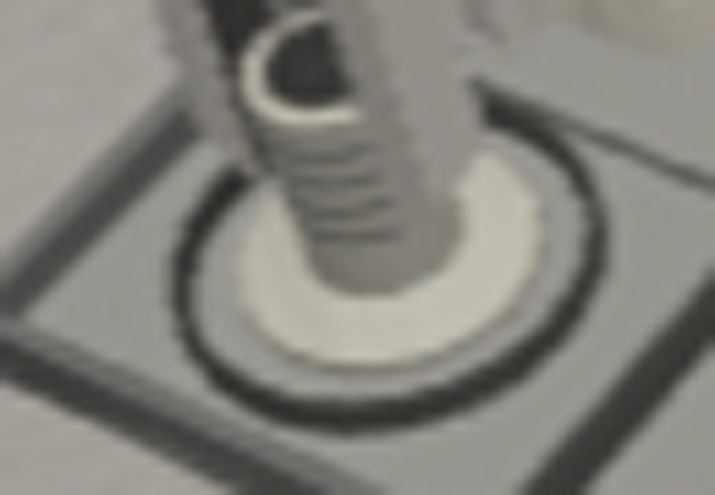

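View pics/w11d.png

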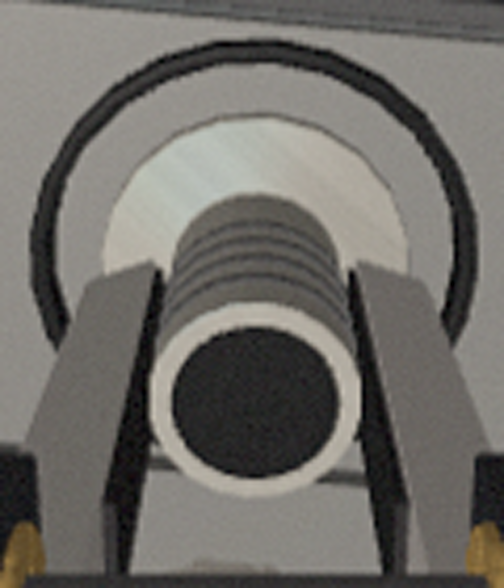

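```bash
python3 - <<'E'
from h import *
iw,cw=load('w11');im,cs=load('s11')
def circ(w):
    A=np.c_[2*w,np.ones(len(w))];s=np.linalg.lstsq(A,(w**2).sum(1),rcond=None)[0];return np.round([s[0],s[1],2*np.sqrt(s[2]+s[0]**2+s[1]**2)],1)
x=lambda u,v,x0,y0,s:(x0+u/s-.5,y0+v/s-.5)
# wrist: flange edge points (crop px, 4.2, origin 195,150)
fl=[(104,240),(112,205),(135,165),(170,135),(215,117),(258,113),(305,120),(350,142),(385,178),(404,220),(408,262)]
ri=[(57,300),(54,240),(62,195),(90,140),(130,98),(190,70),(255,62),(320,70),(380,98),(425,145),(450,200),(456,250),(448,310)]
for z in (9,11,14,17,20):
    print("wrist flange",z,circ(np.array([onz(cw,x(*p,195,150,4.2),z)[:2] for p in fl])))
for z in (6,13): print("wrist ring in",z,circ(np.array([onz(cw,x(*p,195,150,4.2),z)[:2] for p in ri])))
fs=[(242,262),(248,300),(268,332),(300,352),(345,364),(400,358),(455,338),(500,305),(528,268),(538,230),(535,195),(515,165)]
rs=[(190,300),(205,340),(245,378),(300,400),(350,404),(420,398),(490,375),(550,325),(582,270),(586,230),(570,190),(540,155)]
for z in (9,11,14,17,20): print("scene flange",z,circ(np.array([onz(cs,x(*p,100,180,11),z)[:2] for p in fs])))
for z in (6,13): print("scene ring in",z,circ(np.array([onz(cs,x(*p,100,180,11),z)[:2] for p in rs])))
E
```

```text
wrist flange 9 [ 586.5 -218.5   61.5]
wrist flange 11 [ 587.2 -218.5   60.9]
wrist flange 14 [ 588.4 -218.5   60. ]
wrist flange 17 [ 589.6 -218.5   59.2]
wrist flange 20 [ 590.7 -218.5   58.3]
wrist ring in 6 [ 585.5 -218.4   82.6]
wrist ring in 13 [ 588.2 -218.4   79.9]
scene flange 9 [ 578.6 -225.6   60.4]
scene flange 11 [ 579.9 -224.2   60.3]
scene flange 14 [ 581.8 -222.1   60. ]
scene flange 17 [ 583.7 -220.1   59.8]
scene flange 20 [ 585.7 -218.    59.5]
scene ring in 6 [ 579.5 -225.7   78.4]
scene ring in 13 [ 584.  -220.9   77.6]
```

{"method": "carry_out", "body": {
  "series": [
    {"delta_pos": [0, 0, 0.5], "turn": [0, 0, 0], "hand": 0.37},
    {"delta_pos": [0, 0, 0.5], "turn": [0, 0, 0], "hand": 0.37}
  ]
}}

```text
clock: 16.65
eef_pos: [588.9, -219.0, 41.8]
eef_rot: [3.142, -0.0, -0.0]
wrist_force: [-0.6, -0.2, -0.6]
finger_gap: 35.0
```

```bash
python3 - <<'E'
from h import *
snap('scene','s12');snap('wrist','w12')
im,cal=load('s12');crop(im,80,140,200,240,6,"pics/s12c.png")
im,cal=load('w12');crop(im,180,140,330,290,4,"pics/w12c.png")
E
```

```text
16.7 [ 588.8 -219.    41.7] [ 3.142 -0.    -0.   ] [-0.2  0.7 -0.6] 34.6
16.75 [ 588.8 -219.    41.7] [-3.142 -0.    -0.   ] [ 0.1 -0.   0.7] 35.1
```

View pics/s12c.png

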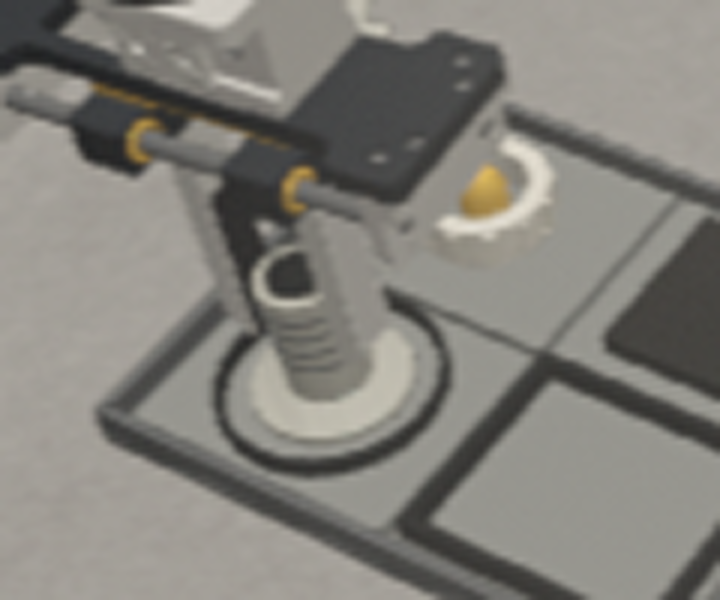

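View pics/w12c.png

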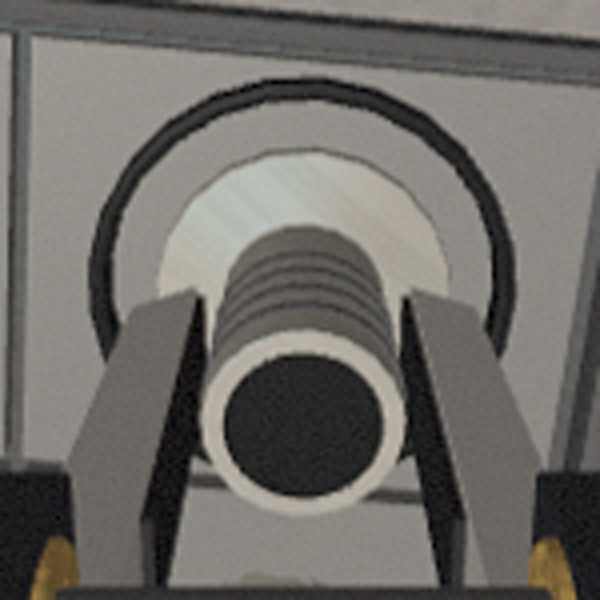

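{"method": "carry_out", "body": {
  "series": [
    {"delta_pos": [0, 0, 0], "turn": [0, 0, 0], "hand": 0.7},
    {"delta_pos": [0, 0, 0], "turn": [0, 0, 0], "hand": 0.7},
    {"delta_pos": [0, 0, 0], "turn": [0, 0, 0], "hand": 0.7},
    {"delta_pos": [0, 0, 50], "turn": [0, 0, 0], "hand": 0.7},
    {"delta_pos": [-40, 40, 100], "turn": [0, 0, 0], "hand": 1},
    {"delta_pos": [-80, 80, 130], "turn": [0, 0, 0], "hand": 1},
    {"delta_pos": [-80, 120, 130], "turn": [0, 0, 0], "hand": 1},
    {"delta_pos": [-80, 120, 130], "turn": [0, 0, 0], "hand": 1}
  ]
}}

```text
clock: 17.75
eef_pos: [508.7, -96.9, 173.1]
eef_rot: [3.141, -0.002, 0.002]
wrist_force: [0.2, 0.1, 0.1]
finger_gap: 93.9
```

```bash
python3 - <<'E'
from h import *
snap('scene','s13');snap('wrist','w13')
im,cal=load('s13');crop(im,80,140,200,240,6,"pics/s13c.png")
E
```

```text
17.8 [508.9 -98.2 172.4] [ 3.141e+00 -1.000e-03  2.000e-03] [-0.5 -0.5  0.1] 93.9
17.85 [509.  -99.  171.9] [ 3.141e+00 -0.000e+00  1.000e-03] [-0.  -1.5 -0.4] 93.8
```

View pics/s13c.png

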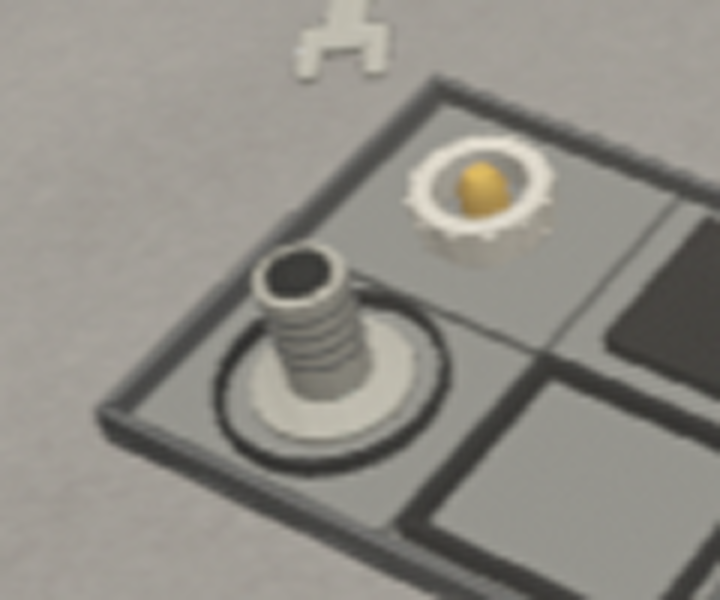

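View pics/w13.png

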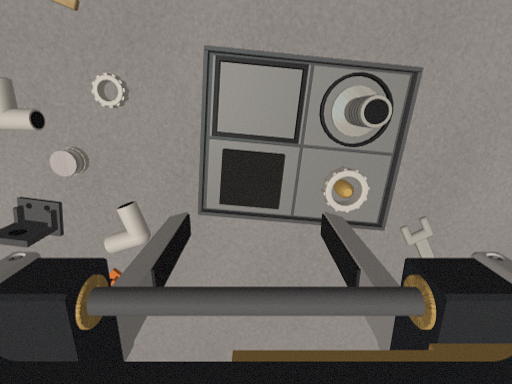

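```bash
python3 - <<'E'
from h import *
iw,cw=load('w13');im,cs=load('s13')
crop(iw,305,60,410,160,6,"pics/w13c.png")
g=cv2.cvtColor(iw,cv2.COLOR_RGB2GRAY);print(g[110,315:400:3].tolist())
for z in(60,66,72): print("bore w13",z,cv2.fitEllipse(get(iw,cw,(376,111),-1,65,z,14))[:2])
i1,c1=load('w12')
for z in(60,66,72): print("bore w12",z,cv2.fitEllipse(get(i1,c1,(255,244),-1,60,z,22))[:2])
for z in(60,66,72): print("bore s13",z,cv2.fitEllipse(get(im,cs,(129,186),-1,75,z,9))[:2])
E
```

```text
[134, 133, 37, 120, 133, 128, 180, 179, 174, 180, 97, 94, 78, 66, 77, 117, 164, 28, 28, 41, 34, 35, 36, 32, 29, 172, 107, 127, 127]
bore w13 60 ((588.0250244140625, -223.67369079589844), (24.797687530517578, 25.008020401000977))
bore w13 66 ((588.0387573242188, -221.09400939941406), (24.259340286254883, 24.530595779418945))
bore w13 72 ((588.06103515625, -218.50338745117188), (23.780797958374023, 23.996803283691406))
bore w12 60 ((581.5739135742188, -218.39857482910156), (26.114469528198242, 26.16413116455078))
bore w12 66 ((584.8082275390625, -218.40052795410156), (25.123035430908203, 25.190654754638672))
bore w12 72 ((588.0462646484375, -218.41159057617188), (24.154550552368164, 24.21624755859375))
bore s13 60 ((576.0167236328125, -229.07395935058594), (20.134857177734375, 20.918472290039062))
bore s13 66 ((580.2127685546875, -224.60830688476562), (19.966846466064453, 20.717411041259766))
bore s13 72 ((584.3946533203125, -220.14364624023438), (19.805633544921875, 20.424297332763672))
```

View pics/w13c.png

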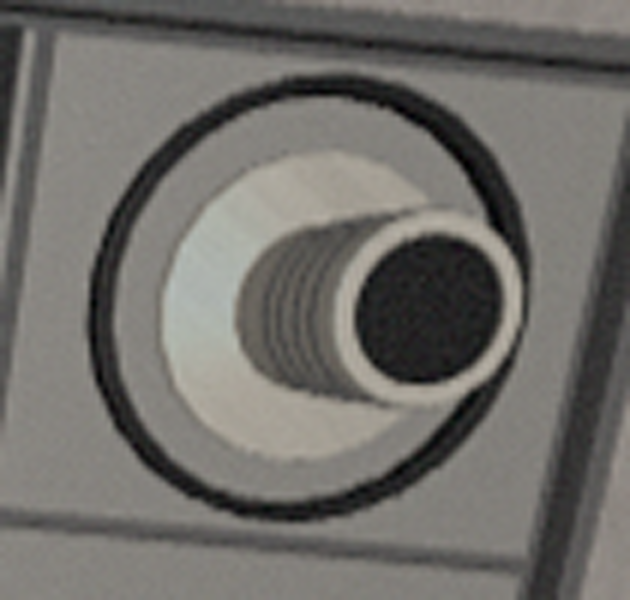

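```bash
python3 - <<'E'
from h import *
a,ca=load('w5');b,cb=load('w13');s,cs=load('s13')
for z in (23,26,29,32):
    print(z,"w5",np.round(cv2.fitEllipse(get(a,ca,(271,154),165,300,z,30))[:2],1).tolist(),"w13",np.round(cv2.fitEllipse(get(b,cb,(326,190),160,300,z,28))[:2],1).tolist())
w4,c4=load('w4');w1,c1=load('w1')
from bays import run
for z in (8,13,16,19,22):
    o=[]
    for im,c,uv,t in ((w1,c1,(218,152),40),(a,ca,(187,143),62),(b,cb,(250,180),62),(w4,c4,(128,185),62)):
        r=cv2.minAreaRect(get(im,c,uv,-1,t,z,50));o.append(np.round(r[0],1).tolist())
    print("pad",z,o)
for z in (3,8,13,18):
    o=[]
    for im,c,uv,t in ((w1,c1,(303,95),60),(a,ca,(300,62),95),(w4,c4,(265,85),95)):
        r=cv2.fitEllipse(get(im,c,uv,t,400,z,60));o.append(np.round(r[0],1).tolist()+np.round(r[1],1).tolist())
    print("ring",z,o)
E
```

```text
23 w5 [[491.2, -208.5], [51.0, 58.3]] w13 [[489.6, -209.7], [49.4, 57.9]]
26 w5 [[491.6, -208.2], [50.7, 57.7]] w13 [[490.7, -208.9], [49.8, 57.4]]
29 w5 [[492.3, -207.8], [50.0, 57.3]] w13 [[491.6, -207.3], [47.8, 56.9]]
32 w5 [[492.8, -207.9], [50.4, 56.7]] w13 [[492.2, -206.4], [47.7, 56.6]]
pad 8 [[502.0, -90.1], [502.3, -89.3], [501.2, -92.1], [500.7, -86.8]]
pad 13 [[502.8, -90.8], [502.9, -90.5], [502.5, -92.2], [502.2, -89.3]]
pad 16 [[503.3, -91.3], [503.2, -91.3], [503.2, -92.2], [503.0, -90.7]]
pad 19 [[503.8, -91.7], [503.6, -92.0], [504.0, -92.3], [503.9, -92.2]]
pad 22 [[504.3, -92.1], [504.0, -92.8], [504.7, -92.3], [504.7, -93.7]]
ring 3 [[589.0, -219.6, 80.8, 81.9], [590.1, -219.6, 80.2, 80.9], [589.4, -218.4, 81.6, 81.8]]
ring 8 [[588.8, -218.8, 79.8, 80.9], [589.4, -218.8, 78.9, 79.7], [589.1, -218.3, 80.0, 80.2]]
ring 13 [[588.5, -218.0, 78.8, 80.0], [588.6, -218.1, 77.7, 78.4], [588.7, -218.1, 78.4, 78.6]]
ring 18 [[588.3, -217.1, 77.9, 79.0], [587.9, -217.3, 76.5, 77.2], [588.4, -217.9, 76.9, 77.0]]
```

```bash
python3 - <<'E'
from h import *
iw,cw=load('w13')
def circ(w):
    A=np.c_[2*w,np.ones(len(w))];s=np.linalg.lstsq(A,(w**2).sum(1),rcond=None)[0];return np.round([s[0],s[1],2*np.sqrt(s[2]+s[0]**2+s[1]**2)],1)
x=lambda u,v:(305+u/6-.5,60+v/6-.5)
fl=[(420,190),(385,164),(345,152),(300,157),(250,175),(205,212),(175,258),(162,310),(166,360),(180,400),(215,438),(260,457),(310,457),(350,440),(385,418)]
for z in(8,11,14,17,20): print(z,circ(np.array([onz(cw,x(*p),z)[:2] for p in fl])))
ri=[(118,300),(135,400),(175,460),(230,495),(285,500),(340,490),(400,455),(128,250),(165,180),(220,130),(280,105),(340,98),(400,115),(440,145),(475,190)]
for z in(6,13): print("ring",z,circ(np.array([onz(cw,x(*p),z)[:2] for p in ri])))
E
```

```text
8 [ 588.3 -221.1   60.1]
11 [ 588.3 -220.    59.5]
14 [ 588.3 -219.    59. ]
17 [ 588.3 -217.9   58.5]
20 [ 588.3 -216.8   58. ]
ring 6 [ 588.9 -221.4   78.9]
ring 13 [ 588.9 -218.9   77.3]
```

{"method": "carry_out", "body": {
  "series": [
    {"delta_pos": [79.3, -119.5, -40], "turn": [0, 0, 0], "hand": 0.22},
    {"delta_pos": [79.3, -119.5, -40], "turn": [0, 0, 0], "hand": 0.22},
    {"delta_pos": [79.3, -119.5, -40], "turn": [0, 0, 0], "hand": 0.22},
    {"delta_pos": [79.3, -119.5, -70], "turn": [0, 0, 0], "hand": 0.22},
    {"delta_pos": [79.3, -119.5, -92], "turn": [0, 0, 0], "hand": 0.22},
    {"delta_pos": [79.3, -119.5, -97], "turn": [0, 0, 0], "hand": 0.22},
    {"delta_pos": [79.3, -119.5, -97], "turn": [0, 0, 0], "hand": 0.22}
  ]
}}

```text
clock: 18.73
eef_pos: [588.1, -219.1, 74.8]
eef_rot: [-3.142, 0.0, -0.001]
wrist_force: [0.2, 0.9, -0.2]
finger_gap: 27.1
```

{"method": "carry_out", "body": {
  "series": [
    {"delta_pos": [0, 0, -2], "turn": [0, 0, 0], "hand": 0.22},
    {"delta_pos": [0, 0, -2], "turn": [0, 0, 0], "hand": 0.22}
  ]
}}

```text
clock: 18.98
eef_pos: [588.3, -218.6, 73.3]
eef_rot: [3.141, -0.001, -0.0]
wrist_force: [0.8, -0.2, 0.7]
finger_gap: 20.6
```

{"method": "carry_out", "body": {
  "series": [
    {"delta_pos": [0, 0, -2], "turn": [0, 0, 0], "hand": 0.22},
    {"delta_pos": [0, 0, -2], "turn": [0, 0, 0], "hand": 0.22}
  ]
}}

```text
clock: 19.23
eef_pos: [588.4, -218.6, 71.3]
eef_rot: [3.141, -0.001, -0.0]
wrist_force: [0.1, 1.4, 3.5]
finger_gap: 20.9
```

{"method": "carry_out", "body": {
  "series": [
    {"delta_pos": [0, 0, -1.5], "turn": [0, 0, 0], "hand": 0.22},
    {"delta_pos": [0, 0, -1.5], "turn": [0, 0, 0], "hand": 0.22}
  ]
}}

```text
clock: 19.48
eef_pos: [588.6, -218.6, 71.2]
eef_rot: [3.141, -0.002, -0.0]
wrist_force: [-6.1, 2.0, 16.6]
finger_gap: 21.0
```

{"method": "carry_out", "body": {
  "series": [
    {"delta_pos": [0, 0, 20], "turn": [0, 0, 0], "hand": 0.1},
    {"delta_pos": [9, 60, 20], "turn": [0, 0, 0], "hand": 0},
    {"delta_pos": [9.3, 115, 0], "turn": [0, 0, 0], "hand": 0},
    {"delta_pos": [9.3, 117, -40], "turn": [0, 0, 0], "hand": 0},
    {"delta_pos": [9.3, 117, -58], "turn": [0, 0, 0], "hand": 0},
    {"delta_pos": [9.3, 117, -60], "turn": [0, 0, 0], "hand": 0},
    {"delta_pos": [9.3, 117, -60], "turn": [0, 0, 0], "hand": 0}
  ]
}}

```text
clock: 20.35
eef_pos: [597.8, -101.5, 11.3]
eef_rot: [-3.141, -0.001, -0.001]
wrist_force: [-7.5, 7.3, 16.2]
finger_gap: 0.5
```

{"method": "carry_out", "body": {
  "series": [
    {"delta_pos": [0, 0, -2], "turn": [0, 0, 0], "hand": 0},
    {"delta_pos": [0, 0, -2], "turn": [0, 0, 0], "hand": 0}
  ]
}}

```text
clock: 20.6
eef_pos: [597.9, -101.5, 11.0]
eef_rot: [-3.141, -0.001, -0.001]
wrist_force: [-17.1, 10.0, 34.8]
finger_gap: 0.2
```

{"method": "carry_out", "body": {
  "series": [
    {"delta_pos": [0, 0, 60], "turn": [0, 0, 0], "hand": 0.4},
    {"delta_pos": [0, 0, 120], "turn": [0, 0, 0], "hand": 0.4},
    {"delta_pos": [-60, 308, 160], "turn": [0, 0, 0], "hand": 0.5},
    {"delta_pos": [-60, 308, 160], "turn": [0, 0, 0], "hand": 0.5},
    {"delta_pos": [-60, 308, 160], "turn": [0, 0, 0], "hand": 0.5},
    {"delta_pos": [-60, 308, 160], "turn": [0, 0, 0], "hand": 0.5},
    {"delta_pos": [-60, 308, 160], "turn": [0, 0, 0], "hand": 0.5},
    {"delta_pos": [-60, 308, 160], "turn": [0, 0, 0], "hand": 0.5}
  ]
}}

```text
clock: 21.6
eef_pos: [537.2, 209.3, 168.8]
eef_rot: [-3.141, -0.002, 0.003]
wrist_force: [0.9, -0.4, 0.4]
finger_gap: 46.8
```

{"method": "carry_out", "body": {
  "series": [
    {"delta_pos": [0, 0, 0], "turn": [0, 0, 0], "hand": 0.5},
    {"delta_pos": [0, 0, 0], "turn": [0, 0, 0], "hand": 0.5}
  ]
}}

```text
clock: 21.85
eef_pos: [537.9, 205.0, 167.3]
eef_rot: [3.141, 0.0, -0.002]
wrist_force: [0.2, 0.3, 0.3]
finger_gap: 47.0
```

```bash
python3 - <<'E'
from h import *
snap('wrist','w14')
E
```

```text
21.9 [537.9 205.1 167.3] [ 3.141e+00  0.000e+00 -2.000e-03] [ 1.3 -0.5  0.7] 46.9
```

View pics/w14.png

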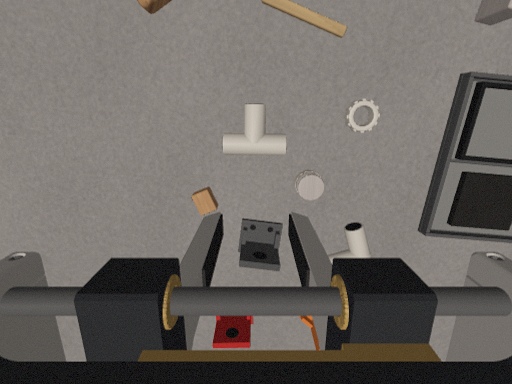

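```bash
python3 - <<'E'
from h import *
im,cal=load('w14')
w=get(im,cal,(255,144),145,400,13,50,hull=False)
r=cv2.minAreaRect(w);print(r)
print(w.min(0),w.max(0))
# branch: points x>~ run front
xm=w[:,0].max()
b=w[(w[:,0]>xm-24)&(w[:,0]<xm-4)]
for lo in range(4,26,5):
    s=w[(w[:,0]<xm-lo)&(w[:,0]>xm-lo-5)];print(round(xm-lo-2.5,1),s[:,1].min(),s[:,1].max(),(s[:,1].min()+s[:,1].max())/2)
# run back edge slope
xs=w[:,0].min()
e=[];
for y in range(172,240,6):
    s=w[abs(w[:,1]-y)<3]
    if len(s):e.append((y,s[:,0].min()))
e=np.array(e);print(e.tolist());print(np.polyfit(e[1:-1,0],e[1:-1,1],1))
E
```

```text
((595.548583984375, 206.71139526367188), (78.79979705810547, 59.220367431640625), 88.79964447021484)
[565.1784  167.72438] [625.1941  246.52573]
618.7 196.41232 218.51646 207.46439
613.7 196.38693 218.57913 207.48303
608.7 196.6521 218.6423 207.6472
603.7 196.92793 218.97414 207.95103
598.7 196.91048 219.05864 207.98456
[[172.0, 565.1784057617188], [178.0, 565.5014038085938], [184.0, 565.5153198242188], [190.0, 565.8348999023438], [196.0, 565.8456420898438], [202.0, 565.8606567382812], [208.0, 566.178955078125], [214.0, 566.1891479492188], [220.0, 566.5126953125], [226.0, 566.5228881835938], [232.0, 566.5330810546875], [238.0, 566.5438232421875]]
[2.12887542e-02 5.61685274e+02]
```

{"method": "carry_out", "body": {
  "series": [
    {"delta_pos": [70.6, 2.3, -60], "turn": [0, 0, -0.02], "hand": 0.5},
    {"delta_pos": [70.6, 2.3, -90], "turn": [0, 0, -0.02], "hand": 0.5},
    {"delta_pos": [70.6, 2.3, -130], "turn": [0, 0, -0.02], "hand": 0.5},
    {"delta_pos": [70.6, 2.3, -155], "turn": [0, 0, -0.02], "hand": 0.5},
    {"delta_pos": [70.6, 2.3, -163], "turn": [0, 0, -0.02], "hand": 0.5},
    {"delta_pos": [70.6, 2.3, -163], "turn": [0, 0, -0.02], "hand": 0.5},
    {"delta_pos": [70.6, 2.3, -163], "turn": [0, 0, -0.02], "hand": 0.1},
    {"delta_pos": [70.6, 2.3, -163], "turn": [0, 0, -0.02], "hand": 0.1}
  ],
  "squeeze": 30
}}

```text
clock: 22.9
eef_pos: [608.5, 208.9, 5.4]
eef_rot: [-3.141, -0.002, -0.02]
wrist_force: [-0.8, -0.4, 1.3]
finger_gap: 30.6
```

{"method": "carry_out", "body": {
  "series": [
    {"delta_pos": [0, 0, 0], "turn": [0, 0, 0], "hand": 0.1},
    {"delta_pos": [0, 0, 0], "turn": [0, 0, 0], "hand": 0.1},
    {"delta_pos": [0, 0, 10], "turn": [0, 0, 0], "hand": 0.1},
    {"delta_pos": [0, 0, 30], "turn": [0, 0, 0], "hand": 0.1},
    {"delta_pos": [0, 0, 70], "turn": [0, 0, 0], "hand": 0.1},
    {"delta_pos": [0, 0, 100], "turn": [0, 0, 0], "hand": 0.1},
    {"delta_pos": [0, 0, 100], "turn": [0, 0, 0], "hand": 0.1}
  ]
}}

```text
clock: 23.78
eef_pos: [609.2, 209.2, 107.9]
eef_rot: [-3.14, -0.005, -0.02]
wrist_force: [-0.3, -0.1, -1.8]
finger_gap: 25.4
```

```bash
python3 - <<'E'
from h import *
snap('wrist','w15');snap('scene','s15')
im,_=load('s15');crop(im,230,130,410,300,4,'pics/s15c.png')
E
```

```text
23.82 [608.3 209.  105.6] [-3.141e+00 -2.000e-03 -2.000e-02] [ 0.9  0.1 -1.8] 25.5
23.88 [607.8 208.8 104.1] [ 3.142  0.    -0.02 ] [-1.   0.5 -0.7] 25.5
```

View pics/w15.png

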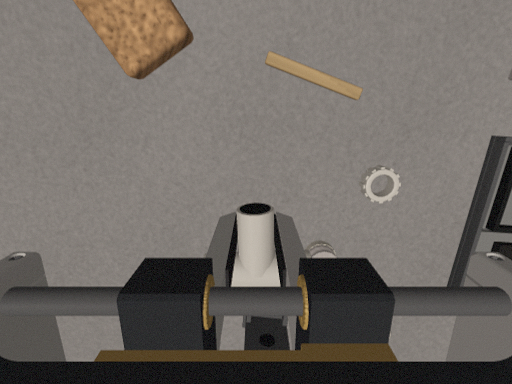

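View pics/s15c.png

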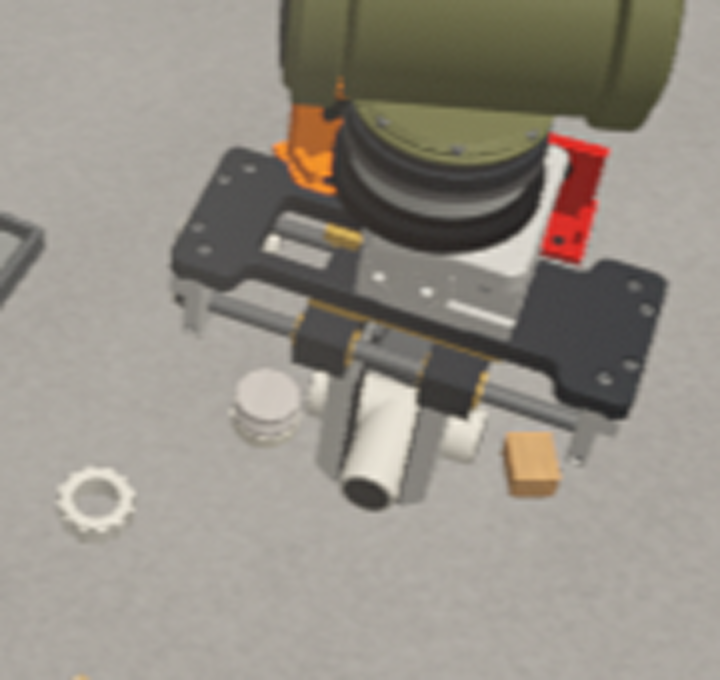

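{"method": "carry_out", "body": {
  "series": [
    {"delta_pos": [3.5, -311, 0], "turn": [0, 0, -0.07], "hand": 0.1},
    {"delta_pos": [3.5, -311, 0], "turn": [0, 0, -0.07], "hand": 0.1},
    {"delta_pos": [3.5, -311, 0], "turn": [0, 0, -0.07], "hand": 0.1},
    {"delta_pos": [3.5, -311, 0], "turn": [0, 0, -0.07], "hand": 0.1},
    {"delta_pos": [3.5, -311, 0], "turn": [0, 0, -0.07], "hand": 0.1},
    {"delta_pos": [3.5, -311, 0], "turn": [0, 0, -0.07], "hand": 0.1},
    {"delta_pos": [3.5, -311, 0], "turn": [0, 0, -0.07], "hand": 0.1}
  ]
}}

```text
clock: 24.75
eef_pos: [611.0, -101.8, 103.1]
eef_rot: [-3.141, 0.002, -0.091]
wrist_force: [0.8, -0.6, -1.0]
finger_gap: 25.4
```

{"method": "carry_out", "body": {
  "series": [
    {"delta_pos": [0, 0, -30], "turn": [0, 0, 0], "hand": 0.1},
    {"delta_pos": [0, 0, -55], "turn": [0, 0, 0], "hand": 0.1},
    {"delta_pos": [0, 0, -55], "turn": [0, 0, 0], "hand": 0.1}
  ]
}}

```text
clock: 25.12
eef_pos: [610.4, -100.5, 47.2]
eef_rot: [-3.141, 0.004, -0.088]
wrist_force: [-0.2, 0.2, -0.1]
finger_gap: 25.1
```

```bash
python3 - <<'E'
from h import *
snap('wrist','w16');snap('scene','s16')
im,_=load('s16');crop(im,80,120,260,260,4,'pics/s16c.png')
E
```

```text
25.18 [ 611.3 -100.9   48.9] [-3.141e+00  2.000e-03 -8.900e-02] [ 0.2 -0.8 -0. ] 25.4
25.23 [ 611.8 -101.2   49.9] [-3.142 -0.    -0.089] [ 1.5  0.1 -1.4] 25.3
```

View pics/w16.png

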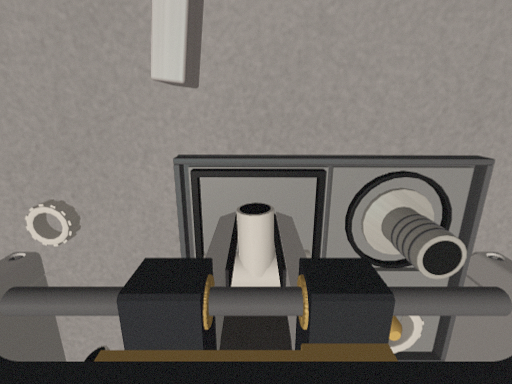

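View pics/s16c.png

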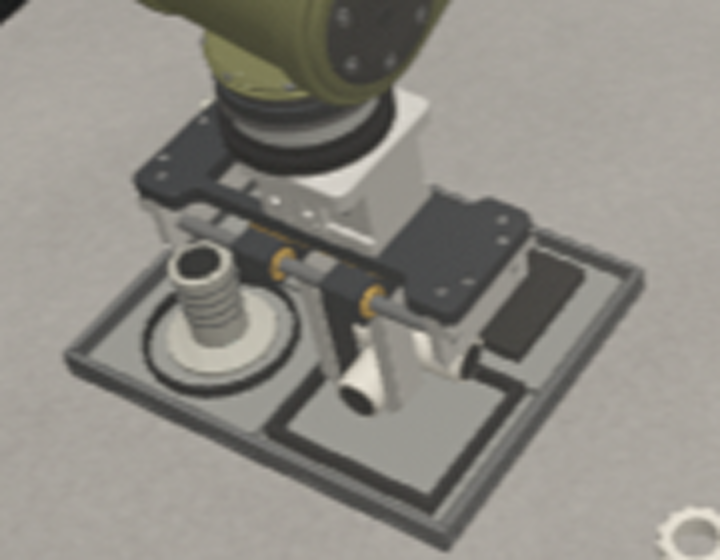

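{"method": "carry_out", "body": {
  "series": [
    {"delta_pos": [0, -0.5, -15], "turn": [0, 0, 0], "hand": 0.1},
    {"delta_pos": [0, -0.5, -25], "turn": [0, 0, 0], "hand": 0.1},
    {"delta_pos": [0, -0.5, -30], "turn": [0, 0, 0], "hand": 0.1},
    {"delta_pos": [0, -0.5, -32], "turn": [0, 0, 0], "hand": 0.1},
    {"delta_pos": [0, -0.5, -34], "turn": [0, 0, 0], "hand": 0.1},
    {"delta_pos": [0, -0.5, -34], "turn": [0, 0, 0], "hand": 0.1}
  ]
}}

```text
clock: 25.98
eef_pos: [611.7, -102.8, 16.1]
eef_rot: [3.141, -0.001, -0.09]
wrist_force: [-2.7, 0.3, 4.9]
finger_gap: 25.0
```

```bash
python3 - <<'E'
from h import *
snap('wrist','w17');snap('scene','s17')
im,_=load('s17');crop(im,120,160,240,260,6,'pics/s17c.png')
E
```

```text
26.02 [ 611.8 -102.8   16.1] [ 3.141e+00 -1.000e-03 -9.000e-02] [-3.2  1.   5.5] 25.6
26.07 [ 611.8 -102.8   16.1] [ 3.141e+00 -1.000e-03 -9.000e-02] [-2.  -0.   6.1] 25.4
```

View pics/s17c.png

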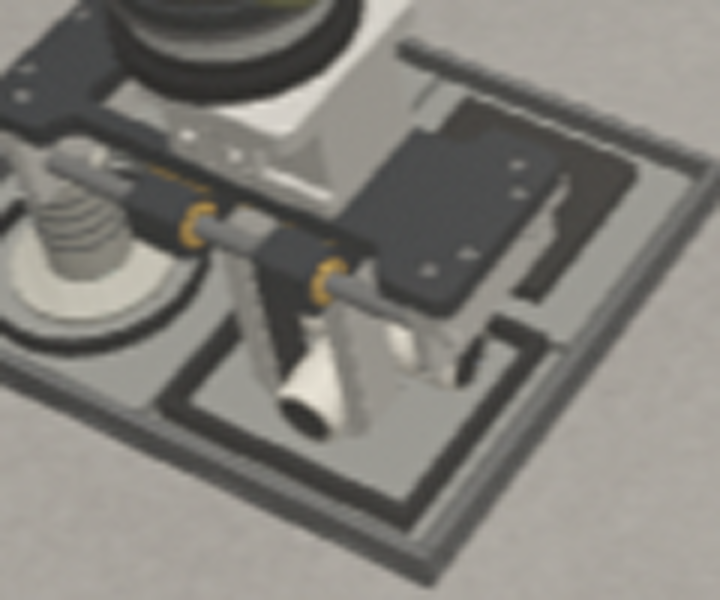

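View pics/w17.png

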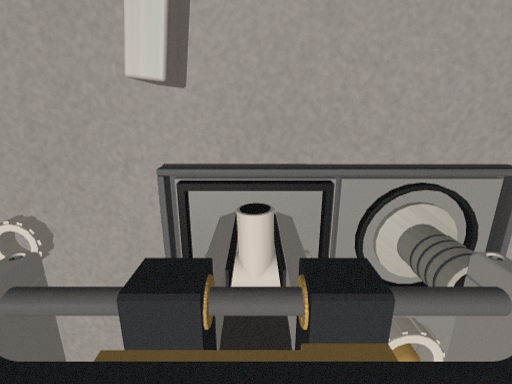

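```bash
python3 - <<'E'
from h import *
im,c=load('w17');crop(im,150,150,360,300,3.5,'pics/w17c.png')
for z in(19,22,24): print(z,"tip",onz(c,(255,209),z)[:2],"rim",onz(c,(255,191),z)[:2],"rimL",onz(c,(189,230),z)[:2],"rimR",onz(c,(322,230),z)[:2])
E
```

```text
19 tip [ 625.11009588 -103.07248892] rim [ 638.21010399 -104.25574093] rimL [613.41066653 -54.58119495] rimR [ 604.87635713 -149.39890592]
22 tip [ 626.23252843 -103.17730099] rim [ 639.11085021 -104.34052929] rimL [614.73108394 -55.50660624] rimR [ 606.34119732 -148.71975414]
24 tip [ 626.98081679 -103.24717571] rim [ 639.7113477  -104.39705486] rimL [615.61136222 -56.1235471 ] rimR [ 607.31775745 -148.26698629]
```

View pics/w17c.png

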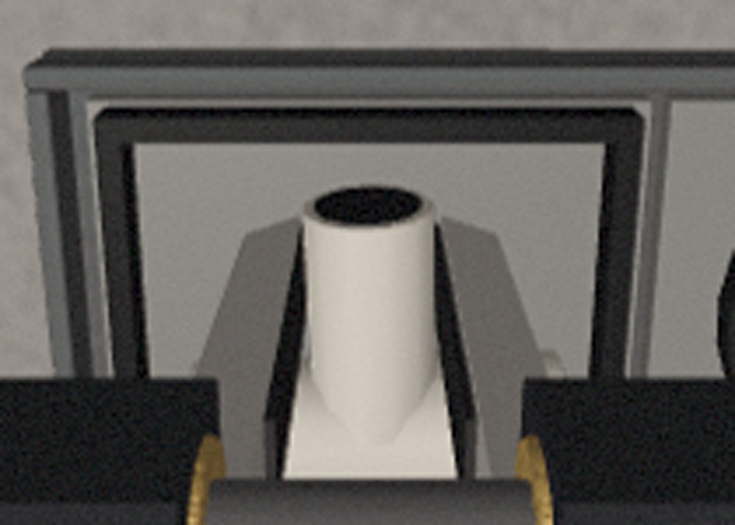

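{"method": "carry_out", "body": {
  "series": [
    {"delta_pos": [0, 0, 0], "turn": [0, 0, 0], "hand": 0.42},
    {"delta_pos": [0, 0, 0], "turn": [0, 0, 0], "hand": 0.42},
    {"delta_pos": [0, 0, 0.5], "turn": [0, 0, 0], "hand": 0.42},
    {"delta_pos": [0, 0, 30], "turn": [0, 0, 0], "hand": 0.42},
    {"delta_pos": [0, 0, 85], "turn": [0, 0, 0], "hand": 0.42},
    {"delta_pos": [-60, 50, 130], "turn": [0, 0, 0], "hand": 0.6},
    {"delta_pos": [-80, 100, 130], "turn": [0, 0, 0], "hand": 0.6},
    {"delta_pos": [-80, 100, 130], "turn": [0, 0, 0], "hand": 0.6}
  ]
}}

```text
clock: 27.08
eef_pos: [530.5, -0.6, 146.5]
eef_rot: [-3.141, -0.002, -0.088]
wrist_force: [0.3, -0.5, 0.2]
finger_gap: 56.6
```

```bash
python3 - <<'E'
from h import *
snap('wrist','w18');snap('scene','s18')
im,_=load('s18');crop(im,90,140,250,260,4.5,'pics/s18c.png')
E
```

```text
27.12 [ 5.307e+02 -5.000e-01  1.464e+02] [-3.141e+00 -1.000e-03 -8.800e-02] [0.1 1.3 0.3] 56.4
27.18 [531.4  -1.9 145.8] [ 3.142e+00 -1.000e-03 -8.800e-02] [-0.3 -0.7 -0.8] 56.5
```

View pics/w18.png

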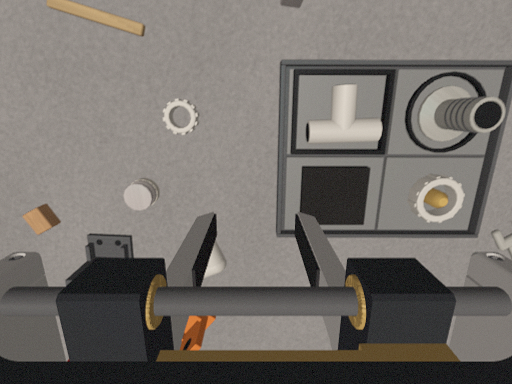

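View pics/s18c.png

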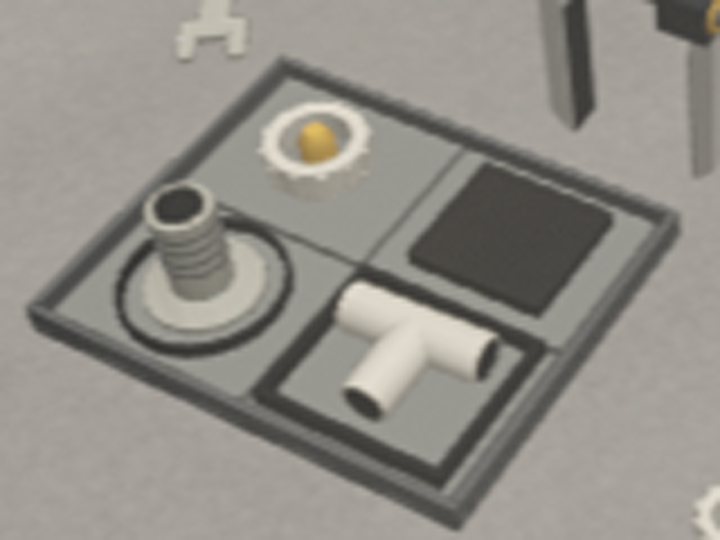

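```bash
python3 - <<'E'
from h import *
im,c=load('w18');crop(im,280,55,400,165,6,'pics/w18c.png')
for z in(19,24): print(cv2.minAreaRect(get(im,c,(344,131),150,400,z,48)))
E
```

```text
((598.0479125976562, -106.30860900878906), (81.60379791259766, 61.415367126464844), 86.40520477294922)
((598.2428588867188, -104.69520568847656), (80.27802276611328, 60.41758728027344), 86.40519714355469)
```

View pics/w18c.png

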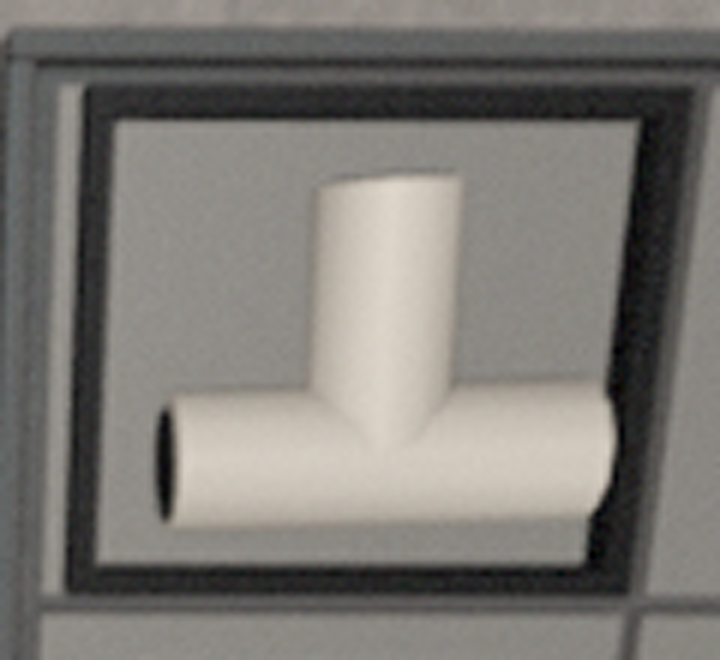

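{"method": "carry_out", "body": {
  "series": [
    {"delta_pos": [-20, 30, 25], "turn": [0, 0, 0.187], "hand": 0.6},
    {"delta_pos": [-91, 152, 25], "turn": [0, 0, 0.374], "hand": 0.6},
    {"delta_pos": [-91, 152, 25], "turn": [0, 0, 0.561], "hand": 0.6},
    {"delta_pos": [-91, 152, 25], "turn": [0, 0, 0.748], "hand": 0.6},
    {"delta_pos": [-91, 152, 25], "turn": [0, 0, 0.935], "hand": 0.6},
    {"delta_pos": [-91, 152, 25], "turn": [0, 0, 1.12], "hand": 0.6},
    {"delta_pos": [-91, 152, 25], "turn": [0, 0, 1.3], "hand": 0.6},
    {"delta_pos": [-91, 152, 25], "turn": [0, 0, 1.48], "hand": 0.6}
  ]
}}

```text
clock: 28.18
eef_pos: [441.5, 148.5, 169.7]
eef_rot: [-3.141, 0.0, 1.395]
wrist_force: [0.2, 0.2, 0.1]
finger_gap: 56.7
```

{"method": "carry_out", "body": {
  "series": [
    {"delta_pos": [0, 0, 0], "turn": [0, 0, 0.03], "hand": 0.6},
    {"delta_pos": [0, 0, 0], "turn": [0, 0, 0.03], "hand": 0.6},
    {"delta_pos": [0, 0, 0], "turn": [0, 0, 0.03], "hand": 0.6}
  ]
}}

```text
clock: 28.55
eef_pos: [440.7, 149.1, 170.1]
eef_rot: [-3.141, 0.0, 1.417]
wrist_force: [0.3, 0.6, 0.3]
finger_gap: 56.4
```

```bash
python3 - <<'E'
from h import *
snap('wrist','w19')
E
```

```text
28.6 [440.6 149.2 170.2] [-3.141  0.     1.418] [-1.2  0.2  0. ] 56.4
```

View pics/w19.png

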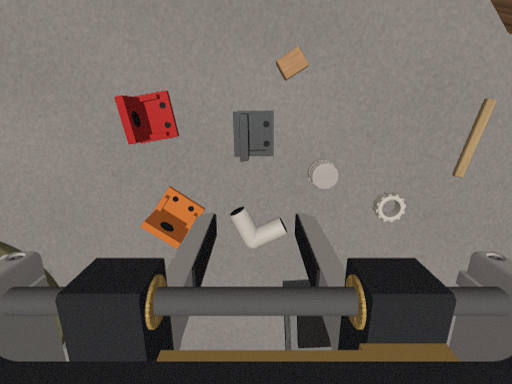

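```bash
python3 - <<'E'
from h import *
im,c=load('w19');crop(im,220,100,290,170,9,'pics/w19c.png')
E
```

```text
(no output)
```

View pics/w19c.png

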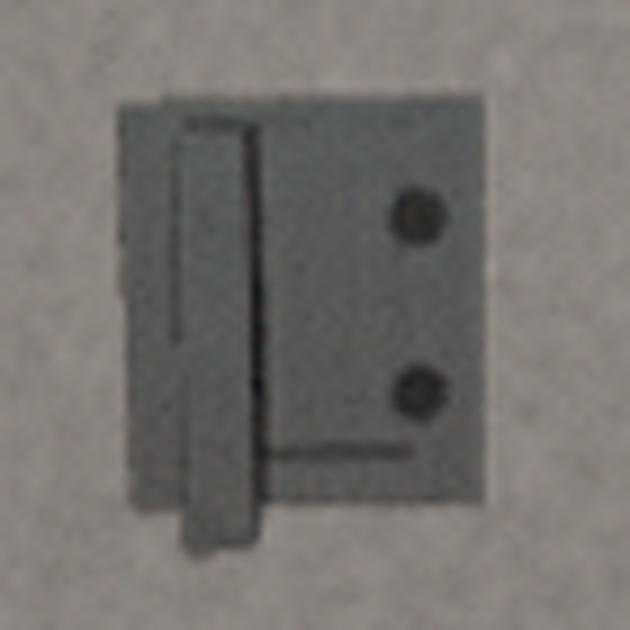

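```bash
python3 - <<'E'
from h import *
im,c=load('w19')
p=lambda u,v,z:np.round(onz(c,(220+u/9-.5,100+v/9-.5),z)[:2],1)
ft=np.array([p(118,103,7),p(485,95,7),p(485,500,7),p(133,508,7)]);print(ft.tolist(),ft.mean(0))
def ang(a,b):return np.degrees(np.arctan2(*(b-a)[::-1]))
print("x axis",ang(ft[0],ft[1]),ang(ft[3],ft[2]),"y-90",ang(ft[3],ft[0])-90,ang(ft[2],ft[1])-90)
h=[p(418,216,7),p(418,392,7)];print("holes",h,ang(h[1],h[0])-90)
pt=np.array([p(183,124,59),p(250,124,59),p(258,545,59),p(186,552,59)]);print("plate top",pt.tolist(),pt.mean(0),ang(pt[3],pt[0])-90,ang(pt[2],pt[1])-90)
print(cv2.minAreaRect(get(im,c,(262,140),-1,112,7,35)))
E
```

```text
[[426.1, 230.9], [475.7, 224.3], [468.2, 169.3], [418.5, 175.8]] [447.125 200.075]
x axis -7.579509776890265 -7.451120951476067 y-90 -7.853313301978233 -7.765166018425333
holes [array([464.4, 209.8]), array([461. , 185.9])] -8.096537167888386
plate top [[437.4, 226.9], [445.1, 225.8], [438.1, 176.9], [429.3, 177.4]] [437.475 201.75 ] -9.29330859939708 -8.146505382483411
((446.3031311035156, 196.47918701171875), (64.30833435058594, 50.92070388793945), 81.97283172607422)
```

{"method": "carry_out", "body": {
  "series": [
    {"delta_pos": [-3.3, 52.3, -30], "turn": [0, 0, 0.015], "hand": 0.42},
    {"delta_pos": [-3.3, 52.3, -60], "turn": [0, 0, 0.015], "hand": 0.42},
    {"delta_pos": [-3.3, 52.3, -100], "turn": [0, 0, 0.015], "hand": 0.42},
    {"delta_pos": [-3.3, 52.3, -130], "turn": [0, 0, 0.015], "hand": 0.42},
    {"delta_pos": [-3.3, 52.3, -143.5], "turn": [0, 0, 0.015], "hand": 0.42},
    {"delta_pos": [-3.3, 52.3, -143.5], "turn": [0, 0, 0.015], "hand": 0.42},
    {"delta_pos": [-3.3, 52.3, -143.5], "turn": [0, 0, 0.015], "hand": 0.3},
    {"delta_pos": [-3.3, 52.3, -143.5], "turn": [0, 0, 0.015], "hand": 0.2}
  ],
  "squeeze": 35
}}

```text
clock: 29.6
eef_pos: [437.8, 201.8, 27.8]
eef_rot: [3.14, -0.001, 1.435]
wrist_force: [0.0, 1.5, -0.1]
finger_gap: 23.0
```

{"method": "carry_out", "body": {
  "series": [
    {"delta_pos": [0, 0, 0], "turn": [0, 0, 0], "hand": 0.1},
    {"delta_pos": [0, 0, 0], "turn": [0, 0, 0], "hand": 0.0},
    {"delta_pos": [0, 0, 0], "turn": [0, 0, 0], "hand": 0.0},
    {"delta_pos": [0, 0, 0], "turn": [0, 0, 0], "hand": 0.0}
  ]
}}

```text
clock: 30.1
eef_pos: [437.4, 201.7, 27.2]
eef_rot: [3.141, -0.0, 1.435]
wrist_force: [-2.0, -0.9, 6.5]
finger_gap: 9.0
```

```bash
python3 - <<'E'
from h import *
snap('wrist','w20')
im,c=load('w20');crop(im,170,170,340,300,4.4,'pics/w20c.png')
E
```

```text
30.15 [437.3 201.7  27.2] [ 3.141 -0.     1.435] [-2.6 -0.3  5.7] 8.6
```

View pics/w20c.png

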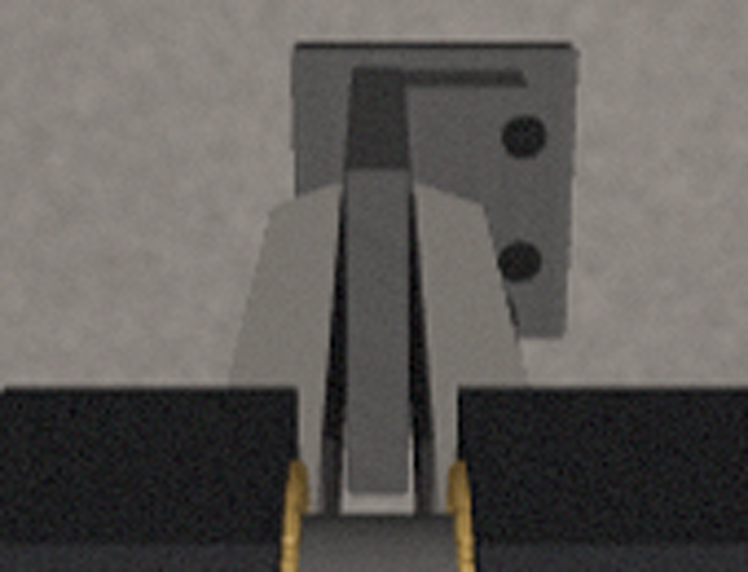

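{"method": "carry_out", "body": {
  "series": [
    {"delta_pos": [0, 0, 10], "turn": [0, 0, 0], "hand": 0},
    {"delta_pos": [0, 0, 40], "turn": [0, 0, 0], "hand": 0},
    {"delta_pos": [0, 0, 85], "turn": [0, 0, 0], "hand": 0},
    {"delta_pos": [55.9, -292.8, 90], "turn": [0, 0, 0.045], "hand": 0},
    {"delta_pos": [55.9, -292.8, 90], "turn": [0, 0, 0.045], "hand": 0},
    {"delta_pos": [55.9, -292.8, 90], "turn": [0, 0, 0.045], "hand": 0},
    {"delta_pos": [55.9, -292.8, 90], "turn": [0, 0, 0.045], "hand": 0},
    {"delta_pos": [55.9, -292.8, 90], "turn": [0, 0, 0.045], "hand": 0}
  ]
}}

```text
clock: 31.15
eef_pos: [493.1, -93.6, 117.3]
eef_rot: [3.141, 0.0, 1.479]
wrist_force: [0.1, 0.3, -1.3]
finger_gap: 8.7
```

{"method": "carry_out", "body": {
  "series": [
    {"delta_pos": [0, 0, 0], "turn": [0, 0, 0], "hand": 0},
    {"delta_pos": [0, 0, 0], "turn": [0, 0, 0], "hand": 0},
    {"delta_pos": [0, 0, 0], "turn": [0, 0, 0], "hand": 0}
  ]
}}

```text
clock: 31.52
eef_pos: [493.0, -90.1, 116.9]
eef_rot: [-3.142, -0.0, 1.481]
wrist_force: [0.1, 0.5, -1.3]
finger_gap: 8.8
```

```bash
python3 - <<'E'
from h import *
snap('wrist','w21');snap('scene','s21')
E
```

```text
31.57 [493.  -90.1 116.9] [-3.142 -0.     1.481] [-1.  -0.7 -1.4] 8.6
31.62 [493.1 -90.2 116.9] [ 3.142 -0.     1.481] [-0.2 -0.2 -1.4] 8.7
```

View pics/w21.png

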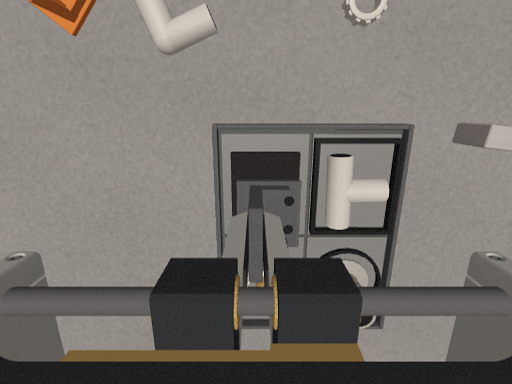

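View pics/s21.png

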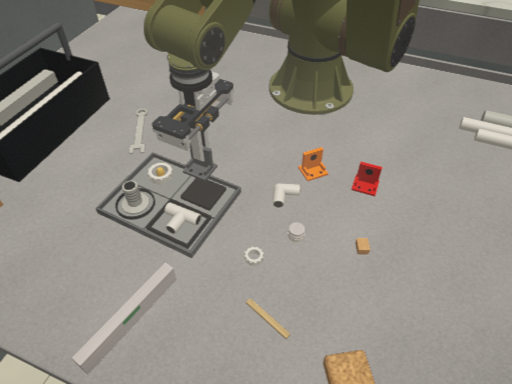

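```bash
python3 - <<'E'
from h import *
im,c=load('w21');crop(im,210,130,320,250,6,'pics/w21c.png')
E
```

```text
(no output)
```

View pics/w21c.png

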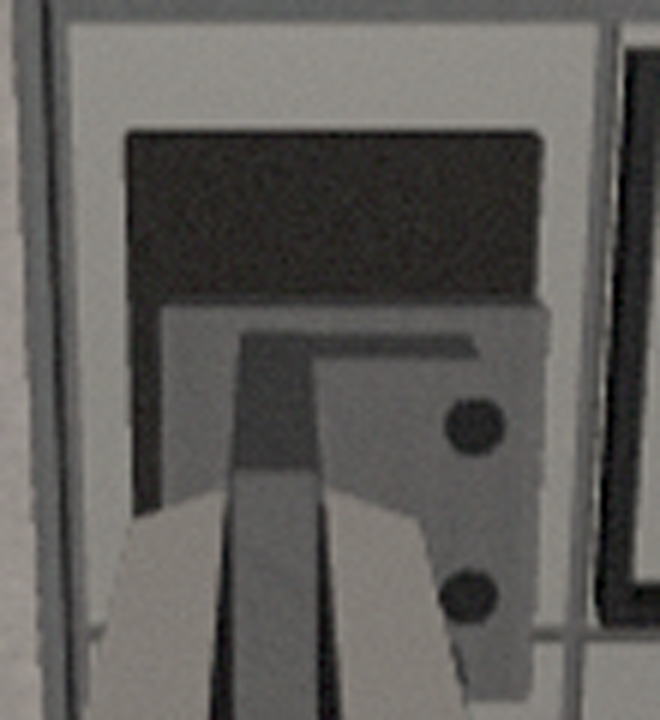

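```bash
python3 - <<'E'
from h import *
im,c=load('w21')
p=lambda u,v,z:onz(c,(210+u/6-.5,130+v/6-.5),z)[:2]
for z in (94,97):
    tl,tr,br=p(162,308,z),p(550,308,z),p(530,700,z)
    b=np.arctan2(*(tr-tl)[::-1]);ux=np.array([np.cos(b),np.sin(b)]);uy=np.array([-ux[1],ux[0]])
    print(z,np.linalg.norm(tr-tl),np.linalg.norm(br-tr),np.degrees(b),"side",np.degrees(np.arctan2(*(tr-br)[::-1]))-90,"centre",(tl+tr)/2-28*uy,"diag centre",(tl+br)/2)
for z in (16,19):
    tl,tr,bl=p(128,130,z),p(541,133,z),p(135,505,z)
    b=np.arctan2(*(tr-tl)[::-1]);ux=np.array([np.cos(b),np.sin(b)]);uy=np.array([-ux[1],ux[0]])
    print("pad",z,np.linalg.norm(tr-tl),np.degrees(b),"centre",(tl+tr)/2-39*uy)
print("holes",p(475,427,97),p(468,596,97))
E
```

```text
94 50.29709780198806 56.30924895914129 -5.090611720385271 side -5.301661321010357 centre [504.47939533 -92.57894439] diag centre [504.36239372 -92.72356663]
97 49.553839281712364 55.47714669304282 -5.090611720385272 side -5.301661321010471 centre [504.39715416 -91.78684941] diag centre [504.31859545 -91.51720037]
pad 16 71.92617438385867 -5.513953523400592 centre [504.03168155 -92.10271985]
pad 19 71.15831536413249 -5.513953523400587 centre [503.96356445 -91.65225305]
holes [521.12875952 -81.26167412] [ 518.85741519 -105.11280344]
```

{"method": "carry_out", "body": {
  "series": [
    {"delta_pos": [-0.6, 0, -35], "turn": [0, 0, 0], "hand": 0},
    {"delta_pos": [-0.6, 0, -55], "turn": [0, 0, 0], "hand": 0},
    {"delta_pos": [-0.6, 0, -63], "turn": [0, 0, 0], "hand": 0},
    {"delta_pos": [-0.6, 0, -66], "turn": [0, 0, 0], "hand": 0},
    {"delta_pos": [-0.6, 0, -68], "turn": [0, 0, 0], "hand": 0},
    {"delta_pos": [-0.6, 0, -68], "turn": [0, 0, 0], "hand": 0}
  ]
}}

```text
clock: 32.38
eef_pos: [492.7, -91.2, 49.2]
eef_rot: [3.141, 0.0, 1.48]
wrist_force: [-0.2, 0.0, -1.9]
finger_gap: 8.8
```

{"method": "carry_out", "body": {
  "series": [
    {"delta_pos": [0, 0, -1], "turn": [0, 0, 0], "hand": 0},
    {"delta_pos": [0, 0, -2], "turn": [0, 0, 0], "hand": 0}
  ]
}}

```text
clock: 32.62
eef_pos: [492.8, -91.3, 48.1]
eef_rot: [3.141, 0.0, 1.48]
wrist_force: [-11.6, 2.6, 26.3]
finger_gap: 8.9
```

```bash
python3 - <<'E'
from h import *
snap('wrist','w22');snap('scene','s22')
im,c=load('w22');crop(im,190,130,340,260,5,'pics/w22c.png')
im,c=load('s22');crop(im,160,130,260,220,7,'pics/s22c.png')
E
```

```text
32.67 [492.8 -91.3  48.1] [3.141 0.    1.48 ] [-8.2  1.2 16.5] 8.5
32.73 [492.8 -91.3  48.1] [3.141 0.    1.48 ] [-5.9  2.3 16.8] 8.5
```

View pics/w22c.png

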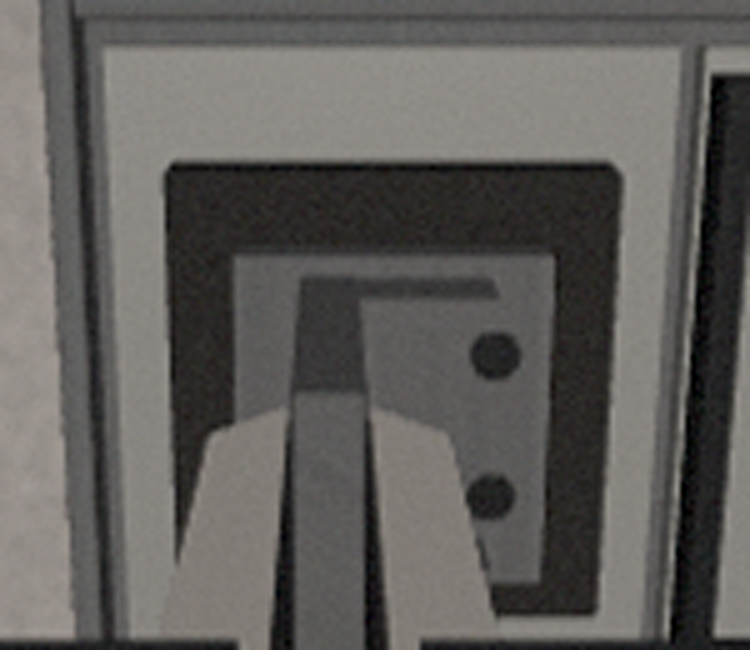

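View pics/s22c.png

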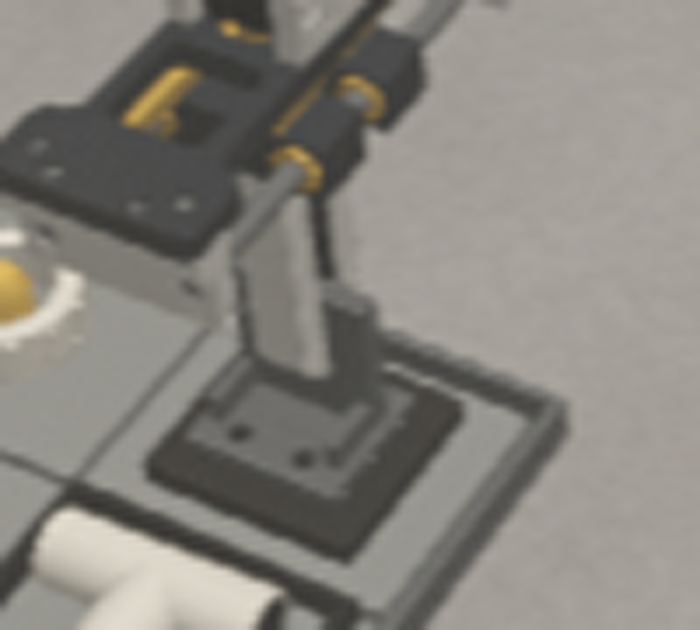

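```bash
python3 - <<'E'
from h import *
im,c=load('w22')
p=lambda u,v,z:onz(c,(190+u/5-.5,130+v/5-.5),z)[:2]
for zb in (16,19,21):
    z=zb+7
    tl,tr,br=p(233,255,z),p(554,255,z),p(541,582,z);print(zb,"foot",np.linalg.norm(tr-tl),np.linalg.norm(tr-br),(tl+br)/2,np.degrees(np.arctan2(*(tr-tl)[::-1])))
    tl,tr,br=p(165,163,zb),p(622,166,zb),p(597,615,zb);print("pad",np.linalg.norm(tr-tl),np.linalg.norm(tr-br),(tl+br)/2,np.degrees(np.arctan2(*(tr-tl)[::-1])))
E
```

```text
16 foot 50.471639382569556 56.9692388686147 [504.02488495 -94.56294338] -5.184520749282852
pad 72.94592448676283 80.01221766871477 [504.295454   -93.00002637] -5.566273377687632
19 foot 49.733883488574634 56.136506025658164 [503.98315549 -93.35929173] -5.184520749282833
pad 71.9148242671879 78.88123446729058 [504.25127633 -91.85816557] -5.566273377687637
21 foot 49.242046225911366 55.58135079702046 [503.95533585 -92.5568573 ] -5.184520749282837
pad 71.22742412080457 78.12724566634112 [504.22182455 -91.09692503] -5.566273377687639
```

{"method": "carry_out", "body": {
  "series": [
    {"delta_pos": [0, 0, 5], "turn": [0, 0, 0], "hand": 0},
    {"delta_pos": [0.2, 1.3, 5], "turn": [0, 0, -0.003], "hand": 0},
    {"delta_pos": [0.2, 1.3, 5], "turn": [0, 0, -0.003], "hand": 0},
    {"delta_pos": [0.2, 1.3, 2], "turn": [0, 0, -0.003], "hand": 0},
    {"delta_pos": [0.2, 1.3, 1], "turn": [0, 0, -0.003], "hand": 0},
    {"delta_pos": [0.2, 1.3, 0.7], "turn": [0, 0, -0.003], "hand": 0},
    {"delta_pos": [0.2, 1.3, 0.7], "turn": [0, 0, -0.003], "hand": 0}
  ]
}}

```text
clock: 33.6
eef_pos: [492.6, -89.9, 48.2]
eef_rot: [-3.141, -0.0, 1.477]
wrist_force: [-7.4, 1.8, 14.2]
finger_gap: 9.0
```

```bash
python3 - <<'E'
from h import *
snap('wrist','w23')
im,c=load('w23');crop(im,190,130,340,260,5,'pics/w23c.png')
E
```

```text
33.65 [492.6 -89.9  48.2] [-3.141  0.     1.477] [-7.2  1.5 13.6] 8.7
```

View pics/w23c.png

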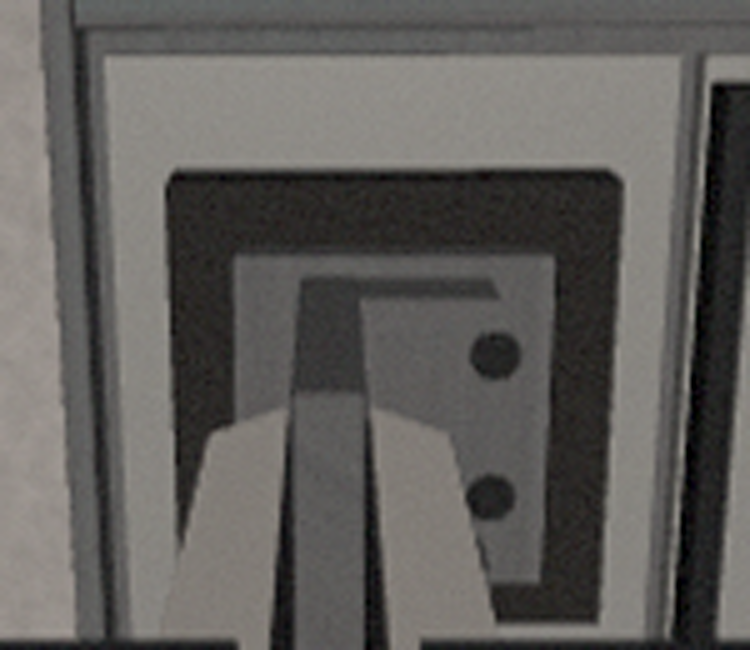

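{"method": "carry_out", "body": {
  "series": [
    {"delta_pos": [0, 0, 0.9], "turn": [0, 0, 0], "hand": 0},
    {"delta_pos": [0, 0, 0.9], "turn": [0, 0, 0], "hand": 0},
    {"delta_pos": [0, 0, 0.9], "turn": [0, 0, 0], "hand": 0.35},
    {"delta_pos": [0, 0, 0.9], "turn": [0, 0, 0], "hand": 0.35},
    {"delta_pos": [0, 0, 1], "turn": [0, 0, 0], "hand": 0.35},
    {"delta_pos": [0, 0, 25], "turn": [0, 0, 0], "hand": 0.35},
    {"delta_pos": [0, 0, 60], "turn": [0, 0, 0], "hand": 0.35},
    {"delta_pos": [0, 0, 60], "turn": [0, 0, 0], "hand": 0.1}
  ]
}}

```text
clock: 34.65
eef_pos: [493.9, -90.2, 109.6]
eef_rot: [3.137, 0.001, 1.477]
wrist_force: [0.6, -0.4, -1.1]
finger_gap: 26.0
```

{"method": "carry_out", "body": {
  "series": [
    {"delta_pos": [0, 0, 0], "turn": [0, 0, 0], "hand": 0},
    {"delta_pos": [0, 0, 0], "turn": [0, 0, 0], "hand": 0},
    {"delta_pos": [0, 0, 0], "turn": [0, 0, 0], "hand": 0}
  ]
}}

```text
clock: 35.02
eef_pos: [492.4, -89.8, 106.8]
eef_rot: [-3.14, -0.0, 1.477]
wrist_force: [1.0, 0.3, 0.5]
finger_gap: 0.6
```

```bash
python3 - <<'E'
from h import *
snap('wrist','w24');snap('scene','s24')
im,c=load('w24');crop(im,190,130,340,260,5,'pics/w24c.png')
im,c=load('s24');crop(im,160,130,260,220,7,'pics/s24c.png')
E
```

```text
35.08 [492.5 -89.8 106.9] [-3.141 -0.     1.477] [ 0.3 -0.  -0.8] 0.5
35.12 [492.5 -89.8 107.1] [-3.141 -0.     1.477] [-0.1 -0.1 -0.9] 0.7
```

View pics/w24c.png

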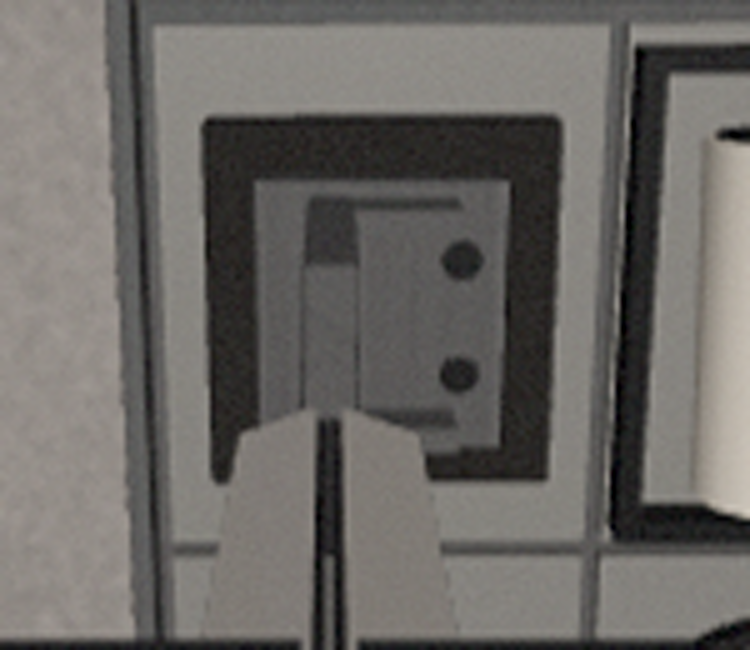

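View pics/s24c.png

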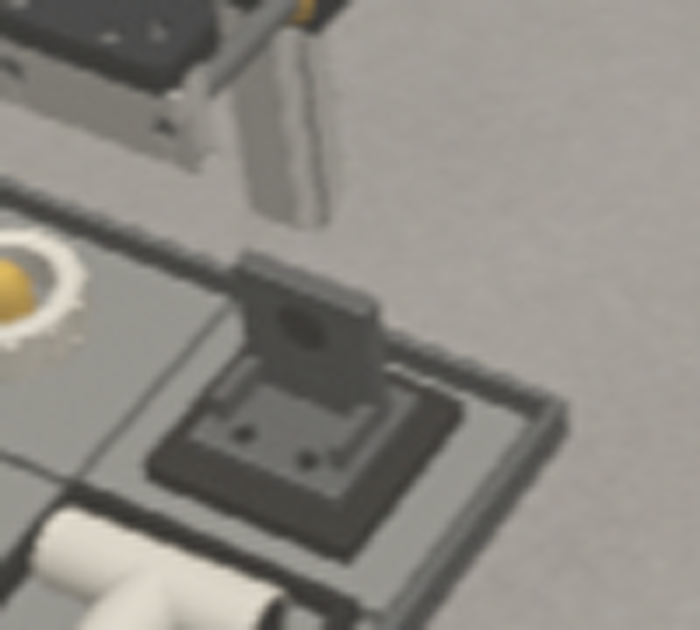

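{"method": "carry_out", "body": {
  "series": [
    {"delta_pos": [0, 0, -15], "turn": [0, 0, 0], "hand": 0},
    {"delta_pos": [0, 0, -23], "turn": [0, 0, 0], "hand": 0},
    {"delta_pos": [0, 0, -25], "turn": [0, 0, 0], "hand": 0},
    {"delta_pos": [0, 0, -25], "turn": [0, 0, 0], "hand": 0}
  ]
}}

```text
clock: 35.62
eef_pos: [492.7, -89.9, 82.3]
eef_rot: [-3.141, -0.0, 1.477]
wrist_force: [-0.0, -0.3, 0.4]
finger_gap: 0.5
```

{"method": "carry_out", "body": {
  "series": [
    {"delta_pos": [0, 0, -1], "turn": [0, 0, 0], "hand": 0},
    {"delta_pos": [0, 0, -2], "turn": [0, 0, 0], "hand": 0},
    {"delta_pos": [0, 0, -2], "turn": [0, 0, 0], "hand": 0}
  ]
}}

```text
clock: 36.0
eef_pos: [492.7, -89.9, 80.5]
eef_rot: [3.142, 0.0, 1.477]
wrist_force: [-0.2, -0.1, -0.7]
finger_gap: 0.2
```

{"method": "carry_out", "body": {
  "series": [
    {"delta_pos": [0, 0, -0.7], "turn": [0, 0, 0], "hand": 0},
    {"delta_pos": [0, 0, -0.7], "turn": [0, 0, 0], "hand": 0}
  ]
}}

```text
clock: 36.25
eef_pos: [492.8, -89.9, 80.3]
eef_rot: [3.141, 0.0, 1.477]
wrist_force: [-2.7, -0.2, 6.7]
finger_gap: 0.5
```

{"method": "carry_out", "body": {
  "series": [
    {"delta_pos": [0, 0, -0.6], "turn": [0, 0, 0], "hand": 0},
    {"delta_pos": [0, 0, -0.6], "turn": [0, 0, 0], "hand": 0}
  ]
}}

```text
clock: 36.5
eef_pos: [492.9, -89.9, 80.2]
eef_rot: [3.141, 0.0, 1.477]
wrist_force: [-5.3, 1.5, 13.5]
finger_gap: 0.3
```

{"method": "carry_out", "body": {
  "series": [
    {"delta_pos": [0, 0, 1.5], "turn": [0, 0, 0], "hand": 0},
    {"delta_pos": [0, 0, 20], "turn": [0, 0, 0], "hand": 0},
    {"delta_pos": [0, 0, 80], "turn": [0, 0, 0], "hand": 0.3},
    {"delta_pos": [-40, -40, 120], "turn": [0, 0, 0], "hand": 0.5},
    {"delta_pos": [-80, -80, 150], "turn": [0, 0, 0], "hand": 0.5},
    {"delta_pos": [-90, -120, 160], "turn": [0, 0, 0], "hand": 0.5},
    {"delta_pos": [-90, -120, 160], "turn": [0, 0, 0], "hand": 0.5},
    {"delta_pos": [-90, -120, 160], "turn": [0, 0, 0], "hand": 0.5}
  ]
}}

```text
clock: 37.5
eef_pos: [402.7, -209.5, 238.8]
eef_rot: [-3.141, -0.0, 1.476]
wrist_force: [-0.2, 0.6, -0.1]
finger_gap: 46.5
```

```bash
python3 - <<'E'
from h import *
snap('wrist','w25');snap('scene','s25');snap('top','t25')
im,c=load('s25');crop(im,80,110,310,270,3.3,'pics/s25c.png')
im,c=load('t25');crop(im,220,100,420,225,4,'pics/t25c.png')
E
```

```text
37.55 [ 402.8 -209.2  238.6] [-3.141e+00 -1.000e-03  1.477e+00] [-0.2 -0.6 -0.3] 47.5
37.6 [ 403.  -209.   238.7] [-3.141e+00 -1.000e-03  1.478e+00] [ 0.  -0.2 -0.7] 46.8
37.65 [ 403.  -209.   238.7] [-3.141e+00 -1.000e-03  1.478e+00] [0.1 0.4 0.1] 46.9
```

View pics/w25.png

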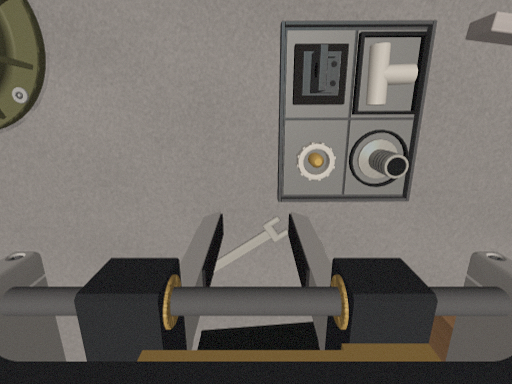

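View pics/s25c.png

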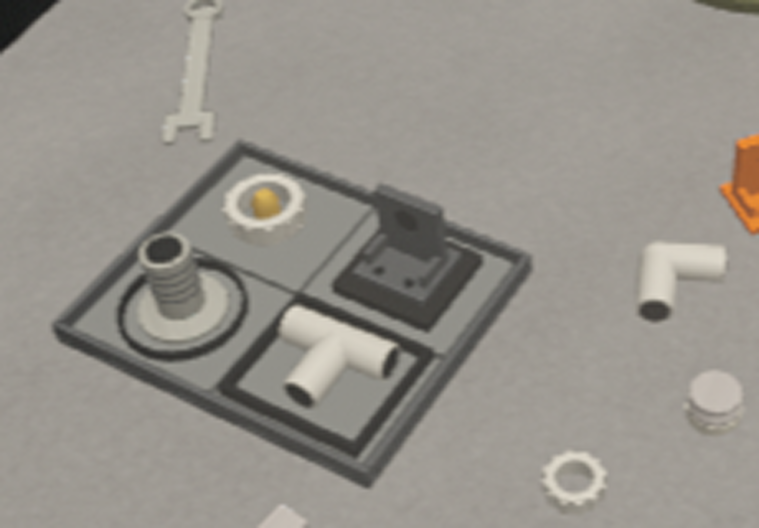

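View pics/t25c.png

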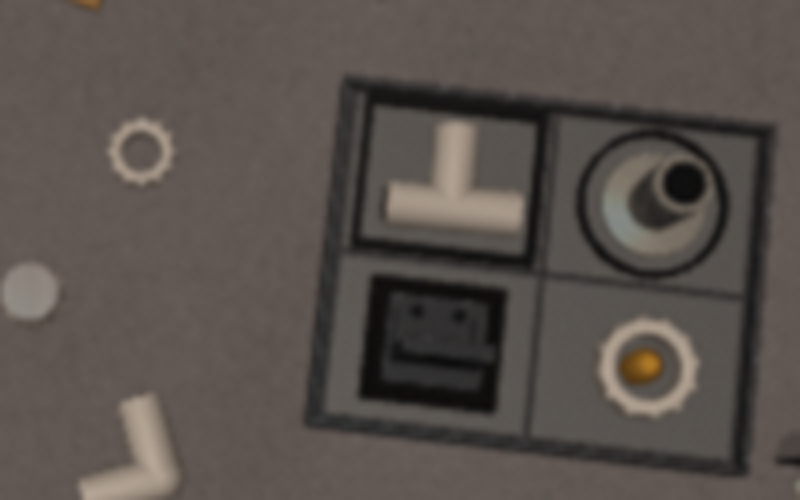

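```bash
python3 - <<'E'
from h import *
a,ca=load('w18');b,cb=load('w25')
for z in(15,18,21,24,27):
    o=[]
    for im,c,uv in((a,ca,(344,131)),(b,cb,(378,80))):
        r=cv2.minAreaRect(get(im,c,uv,150,400,z,48));o+=[np.round(r[0],1).tolist(),np.round(r[1],1).tolist(),round(r[2],1)]
    print(z,o)
E
```

```text
15 [[597.9, -107.6], [82.7, 62.2], 86.4, [607.9, -99.5], [80.6, 64.0], 85.6]
18 [[598.0, -106.6], [81.9, 61.6], 86.4, [606.4, -99.7], [80.0, 63.5], 85.6]
21 [[598.1, -105.7], [81.1, 61.0], 86.4, [605.0, -99.9], [79.4, 63.0], 85.6]
24 [[598.2, -104.7], [80.3, 60.4], 86.4, [603.5, -100.2], [78.8, 62.6], 85.6]
27 [[598.4, -103.7], [79.5, 59.8], 86.4, [602.0, -100.4], [78.2, 62.1], 85.6]
```

```bash
python3 -c "
from cell import *
print(sign_off())"
```

```text
the job is handed in; nothing more can be done
None
```

I packed all four parts in the caddy and handed the job in at about 38 s, with the gripper clear of everything. The elbow and small nut were never touched, and both still lie out on the table in the last pictures.

- **Nut:** it sits over the brass post, resting on the plate.
- **Drain:** it stands upright and concentric in the ring. It stopped about 5 mm higher than the stated heights predicted. The gripper met the well's plate about 5 mm high too, and later the pad, so I took the drain to be flat on its plate.
- **Tee:** it lies inside the well, turned about 1–2° from square and off-centre along y by up to 4 mm. That leaves roughly 6 mm clear of the rim at the nearer end. My two-view height check on it was inconclusive; that it lies flat rests on the contact height when I set it down and on the pictures.
- **Bracket:** I measured it 1.4 mm off centre on the pad and moved it 1.3 mm to correct that; yaw agrees to about 0.4°. After letting go I pressed its top with the closed fingers at about 13 N, and it gave only about 0.1 mm, so it did not rock.

The scene camera disagreed with the wrist camera by about 4–5 mm and the top camera by about 2 mm, so I relied mostly on the wrist camera and on contact.

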